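Tighten the tea caddy's lid crosswise

TASK

Close the tea caddy airtight by turning the four brass lever nuts of its lid clockwise by their red knobs, crosswise (after each nut comes the one opposite, then another pair), in two rounds. In the first round turn each nut only until you feel it begin to bear on the lid; in the second tighten each until its knob pushes back with about 12 N, never overtightening, then let go and leave everything else on the table where it stands.

Things in the scene. Friction and masses are not known exactly. Their poses are not given: they have to be found in the camera images.
- caddy: blue ceramic tea caddy with steel flange, fixed to the table, 152 x 152 mm, 75 mm tall without lid. Origin: centre of its underside; the nuts stand on a 92 mm square along its x and y axes. Under each nut a sprung crossbar foot turns with it and climbs steel ramps on the lid; how far it has yet to turn to meet them (0.15 to 0.95 rad) differs for each nut and must be felt.
- lid: white square lid of the caddy, 137 x 137 x 8 mm, lying loose on the flange inside 6 mm lips; eight small dark ramps on it, up to 18 mm tall, under the nuts. Origin: centre of its underside, 75 mm above the table.
- seat (a point): centre of the caddy's flange top, under the lid. Pushing a knob along its circle takes 4.5 N (0.17 N m) while the foot is clear of the ramps; on meeting them it steps up to 8 or 9 N (snug, 11 N left on the lid), then rises by 6 to 9 N per rad. Tight: 12 N at the knob (0.46 N m, 18 N left on the lid), about 0.6 rad past meeting the ramps. From 13.5 N, or 1 rad past, it is overtight.
- nut_a: brass lever nut on the lid, its axis at (-46, +46) mm in the caddy's frame, opposite nut_c. Origin: on its axis, 52 mm above the lid's top, at half the height of its knob. x axis: from the nut's axis to its knob; z up. The arm is 12 mm wide, its top 16 mm below the origin. Clockwise seen from above tightens; the nut keeps its height and stays where it is left.
- nut_b: brass lever nut on the lid, its axis at (+46, +46) mm in the caddy's frame, opposite nut_d. Origin: on its axis, 52 mm above the lid's top, at half the height of its knob. x axis: from the nut's axis to its knob; z up. The arm is 12 mm wide, its top 16 mm below the origin. Clockwise seen from above tightens; the nut keeps its height and stays where it is left.
- nut_c: brass lever nut on the lid, its axis at (+46, -46) mm in the caddy's frame, opposite nut_a. Origin: on its axis, 52 mm above the lid's top, at half the height of its knob. x axis: from the nut's axis to its knob; z up. The arm is 12 mm wide, its top 16 mm below the origin. Clockwise seen from above tightens; the nut keeps its height and stays where it is left.
- nut_d: brass lever nut on the lid, its axis at (-46, -46) mm in the caddy's frame, opposite nut_b. Origin: on its axis, 52 mm above the lid's top, at half the height of its knob. x axis: from the nut's axis to its knob; z up. The arm is 12 mm wide, its top 16 mm below the origin. Clockwise seen from above tightens; the nut keeps its height and stays where it is left.
- knob_a (a point): centre of the red knob of nut_a: an upright, polished, slippery cylinder, 16 mm across, 32 mm tall (16 mm above and below this point), 38 mm from the nut's axis and fixed to its arm. Push it round from behind, or pinch it, along a circle of 38 mm radius.
- knob_b (a point): centre of the red knob of nut_b: an upright, polished, slippery cylinder, 16 mm across, 32 mm tall (16 mm above and below this point), 38 mm from the nut's axis and fixed to its arm. Push it round from behind, or pinch it, along a circle of 38 mm radius.
- knob_c (a point): centre of the red knob of nut_c: an upright, polished, slippery cylinder, 16 mm across, 32 mm tall (16 mm above and below this point), 38 mm from the nut's axis and fixed to its arm. Push it round from behind, or pinch it, along a circle of 38 mm radius.
- knob_d (a point): centre of the red knob of nut_d: an upright, polished, slippery cylinder, 16 mm across, 32 mm tall (16 mm above and below this point), 38 mm from the nut's axis and fixed to its arm. Push it round from behind, or pinch it, along a circle of 38 mm radius.
- teapot: white porcelain teapot with closed lid, about 130 mm tall, 210 mm over spout and handle. A bystander. Origin: centre of its underside
- saucer1: white saucer, 140 mm across, with a cup on it. A bystander. Origin: centre of its underside
- saucer2: second white saucer, the same. A bystander. Origin: centre of its underside
- cup1: white cup, 80 mm across, 60 mm tall, on saucer1. A bystander. Origin: centre of its underside
- cup2: white cup, the same, on saucer2. A bystander. Origin: centre of its underside
- honey: glass honey jar with a brass screw lid, 68 mm across, 100 mm tall. A bystander. Origin: centre of its underside
- strainer: steel tea strainer, bowl 68 mm across, 26 mm tall, handle along its x axis. A bystander. Origin: centre of its underside
- tea_box: small wooden box with a sliding door on top, 90 x 120 x 60 mm. A bystander. Origin: centre of its underside
There are look-alikes about, which are no part of the job. Of the things shaped like the lid, the white one is meant.

How it is judged:
On the way:
1. all four nuts are snug: each presses the lid with more than 2.5 N, and none with more than 15 N (contact force between nut_a and lid between 2.5 and 15 N and contact force between nut_b and lid between 2.5 and 15 N and contact force between nut_c and lid between 2.5 and 15 N and contact force between nut_d and lid between 2.5 and 15 N), for 0.1 s.
At the end, for the whole second after the job is handed in: each of the four nuts presses the lid with 14 to 22.5 N (tightened with about 11 to 13 N at the knob), the lid lies level (under 0.03 rad) and at rest on the caddy, and the nuts are let go (contact force between nut_a and lid between 14 and 22.5 N and contact force between nut_b and lid between 14 and 22.5 N and contact force between nut_c and lid between 14 and 22.5 N and contact force between nut_d and lid between 14 and 22.5 N and angle between lid's own z axis and vertical below 0.03 rad and linear speed of lid below 0.01 m/s); the robot touches nothing.
It fails at once if a nut presses the lid with more than 33 N: overtightened (contact force between any of nut_a, nut_b, nut_c, nut_d and lid above 33 N).
It fails at once if a nut is tightened well beyond snug (over 21 N on the lid while turning) before every nut is snug (over 2.5 N) ((contact force between nut_a and lid above 21 N and contact force between any of nut_b, nut_c, nut_d and lid below 2.5 N) or (contact force between nut_b and lid above 21 N and contact force between any of nut_a, nut_c, nut_d and lid below 2.5 N) or (contact force between nut_c and lid above 21 N and contact force between any of nut_a, nut_b, nut_d and lid below 2.5 N) or (contact force between nut_d and lid above 21 N and contact force between any of nut_a, nut_b, nut_c and lid below 2.5 N)).
It fails at once if snugging round not crosswise: two neighbouring nuts are snug (over 4 N) while the two others are still loose (under 1.5 N) ((contact force between each of nut_a, nut_b and lid above 4 N and contact force between each of nut_c, nut_d and lid below 1.5 N) or (contact force between each of nut_b, nut_c and lid above 4 N and contact force between each of nut_d, nut_a and lid below 1.5 N) or (contact force between each of nut_c, nut_d and lid above 4 N and contact force between each of nut_a, nut_b and lid below 1.5 N) or (contact force between each of nut_d, nut_a and lid above 4 N and contact force between each of nut_b, nut_c and lid below 1.5 N)).
It fails at once if tightening round not crosswise: two neighbouring nuts are tight (over 14.5 N) while the two others are not yet (under 13.5 N) ((contact force between each of nut_a, nut_b and lid above 14.5 N and contact force between each of nut_c, nut_d and lid below 13.5 N) or (contact force between each of nut_b, nut_c and lid above 14.5 N and contact force between each of nut_d, nut_a and lid below 13.5 N) or (contact force between each of nut_c, nut_d and lid above 14.5 N and contact force between each of nut_a, nut_b and lid below 13.5 N) or (contact force between each of nut_d, nut_a and lid above 14.5 N and contact force between each of nut_b, nut_c and lid below 13.5 N)).
It fails at once if a bystander is moved by more than 30 mm (distance of any of teapot, saucer1, saucer2, cup1, cup2, honey, strainer, tea_box from where it was at the start of the episode above 0.03 m).
It also fails if it takes over 72 s, if anything falls off the work surface, if the arm or the gripper's body presses on something with over 40 N, if the wrist force passes 120 N, or if a joint passes its speed limit or range.

ROBOT

A 6-joint arm with a two-finger parallel gripper is mounted at the origin on the work surface. World frame = base frame: x ahead of the robot, y to its left, z up, the work surface at z = 0. Lengths are in m, angles in rad, forces in N, time in s.
With the tool pointing down it reaches from about 0.25 to 0.725 m from the base axis. Payload 4 kg.
Tool frame: the origin (TCP) lies on the centre line of the jaws, within the pads' length; the fingertips stand 14 mm ahead of it and the grasp point (between the pads) lies 5 mm behind it; z points along the fingers, x is the direction in which the jaws open and shut, and the axes are right-handed (so a half turn about z gives the same grasp; the last joint's range is limited). The gripper opens to 85 mm and grips with 20 to 120 N. Pads are 22 mm wide; open, the fingers measure 114 mm over their backs; the gripper's body (76 mm by 85 mm) begins 54 mm behind the grasp point. The pads swing forward as they close: fully open they stand 13 mm farther back than shut.
Start: joints at [-1.348, 0.241, 0.005, 1.335, 0, 1.571], TCP at [0.11, -0.488, 0.245] pointing down, gripper open.
Joint ranges: [-2.72, 2.72], [-1.05, 1.87], [-1.09, 1.28], [-1.99, 2.15], [-1.42, 1.44], [-3.14, 3.14]. Speed limits (rad/s): [2.79, 2.79, 3.14, 3.14, 3.14, 3.14].

INTERFACE

Orientations are given as a unit quaternion [x, y, z, w].
In Python, from workcell import bot gives the robot as it stands.
- The arm moves only by the tool play_rows, never from a script. Its argument "motion" is a list of rows, each an object with "fingers": the closure, from -1 (fully open) to 1 (shut), so that 0 is half open; "translation": the shift along the tool's x, y, z in cm, a list of three; "roll": the turn about the tool's z in degrees. A call has 1 to 20 rows; each row is the pose to reach, as a shift and turn from the pose commanded when the call began, along the tool's axes at that moment; what a row does not reach only later rows make up. A row lasts 1/12 s, in which the tool goes at most 41.7 mm and 7.16 degrees, less where a joint would pass 70% of its speed; a pose out of reach is approached as far as the arm can. A call with a gripper value outside its range is refused whole. The fingers move at their own pace and stop on an object; the grip force is fixed at half the most. Time passes only in rows, so rows that repeat a pose let the fingers close. It gives the time, the measured TCP pose, the force and the opening at its end, in the units of the state.
- bot.get_obs(): the state, without advancing time (a new reading comes with each control period).
- bot.camera(name): name is "side" or "top" or "wrist"; returns a dict with "pixels" (400x640x3 uint8, red, green, blue), "intrinsics" (3x3 intrinsics, pixels), "world_to_cam" (4x4, takes a point from world to camera coordinates). Camera axes: x right, y down, z forward; pixel columns grow to the right and rows downward; lengths in m; the calibration is good to about 2 mm. A picture is of the moment at which its call begins. There is no depth.
- bot.job_done(): hands the job in, once; it reports no verdict.
The state is a dict: "clock": time; "joint_pos": joint angles; "joint_vel": joint speeds; "tau": joint torques, N m; "eef_pos": TCP position; "tool_rot": TCP orientation; "ft_force": force on the tool from outside, world axes, zero at the start; "ft_torque": the same for the moment, N m; "grip_width": finger opening in m.
Only numpy, scipy, OpenCV 4.12 (cv2) and the standard library are available. Lean on these libraries where they do the work, as an engineer would, in place of code of your own. Each camera call takes 0.05 s, during which the arm holds its last target. There are 200 camera calls.

## Working session

There is one attempt and no reset: what is moved stays moved. The work goes in short steps, Python scripts to look and compute and a tool call to move; the robot and the scene stay as the last step left them, time stands still between calls to the robot, and variables do not carry over. Pictures are saved under pics/ and viewed, about 8 in all and at most 12, crops included, and the job is handed in when it is done.

Besides the shell and the picture viewer there is one more tool, called after "Emit:" as a command line: name --argument value ..., lists and objects as JSON in quotes. play_rows: Moves the arm, as the interface text tells. Its arguments: {"type":"object","properties":{"motion":{"type":"array","items":{"type":"object","properties":{"fingers":{"type":"number"},"translation":{"type":"array","items":{"type":"number"}},"roll":{"type":"number"}}}}},"required":["motion"]}

```bash
mkdir -p pics; ls; python3 - <<'E'
from workcell import bot
import cv2,numpy as np
o=bot.get_obs()
for k,v in o.items(): print(k,np.round(v,4))
for n in("top","side"):
    c=bot.camera(n); cv2.imwrite(f"pics/{n}0.png",c["pixels"][:,:,::-1]); print(n,np.round(c["intrinsics"],1).tolist(),np.round(c["world_to_cam"],4).tolist())
E
```

```text
pics
clock 0.0
joint_pos [-1.348   0.2414  0.0038  1.3352  0.      1.5708]
joint_vel [-0.0002 -0.0001 -0.0015  0.0008  0.0006  0.0014]
tau [ 3.00000e-04 -3.72320e+01  2.52406e+01  1.69000e-02  2.00000e-04
 -0.00000e+00]
eef_pos [ 0.1104 -0.4871  0.2444]
tool_rot [ 7.813e-01 -6.241e-01 -8.000e-04 -6.000e-04]
ft_force [0.1286 0.0831 0.4845]
ft_torque [0.0271 0.0376 0.0192]
grip_width 0.0857
top [[412.1, 0.0, 324.2], [0.0, 412.1, 205.8], [0.0, 0.0, 1.0]] [[0.0253, -0.9996, -0.0118, -0.0075], [-0.9878, -0.0231, -0.1538, 0.5856], [0.1535, 0.0155, -0.988, 1.1162], [0.0, 0.0, 0.0, 1.0]]
side [[371.1, 0.0, 327.8], [0.0, 371.1, 195.1], [0.0, 0.0, 1.0]] [[-0.8832, -0.4688, -0.0149, 0.4949], [-0.3561, 0.6909, -0.6291, 0.2569], [0.3052, -0.5503, -0.7772, 1.1303], [0.0, 0.0, 0.0, 1.0]]
```

View pics/top0.png

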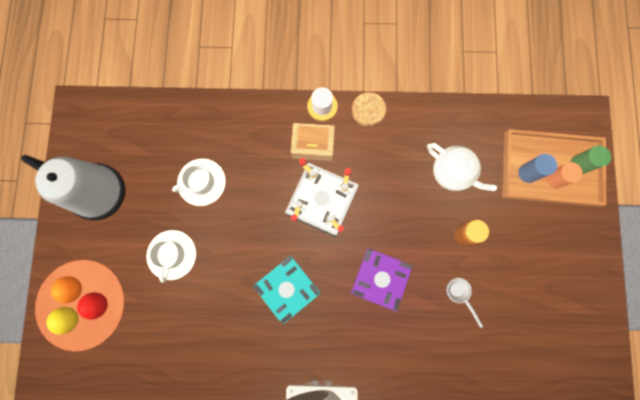

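View pics/side0.png

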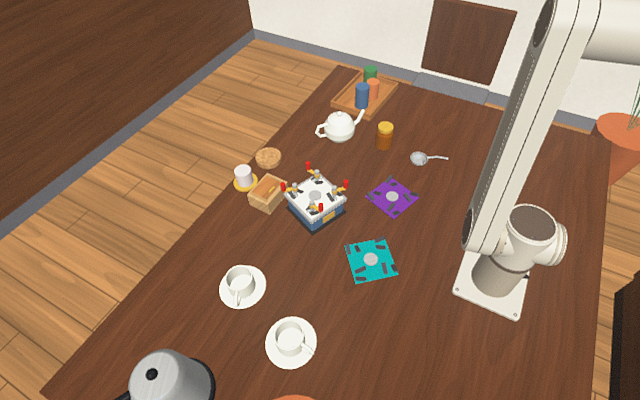

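The top view shows the caddy centred near (322,199), with red knobs at about (302,162), (347,171), (340,229) and (294,218). The side view shows the same four knobs. The purple and teal lids are look-alikes.

```bash
cat >h.py <<'E'
from workcell import bot
import cv2,numpy as np
def ray(c,uv,z):
    K=c["intrinsics"];T=np.array(c["world_to_cam"]);R=T[:3,:3];o=-R.T@T[:3,3]
    d=R.T@np.linalg.inv(K)@np.array([*uv,1.]);return o+d*(z-o[2])/d[2]
def proj(c,p):
    q=np.array(c["world_to_cam"])@np.array([*p,1.]);q=c["intrinsics"]@q[:3];return q[:2]/q[2]
def red(c,roi):
    x0,y0,x1,y1=roi;im=c["pixels"][y0:y1,x0:x1].astype(int)
    m=((im[...,0]>130)&(im[...,1]<90)&(im[...,2]<90)).astype(np.uint8)
    n,l,s,ce=cv2.connectedComponentsWithStats(m)
    return [(ce[i]+[x0,y0],s[i,4]) for i in range(1,n) if s[i,4]>4]
E
python3 - <<'E'
from h import *
c=bot.camera("top");s=bot.camera("side")
for uv,a in red(c,(270,140,375,250)):print("top",uv.round(1),a,ray(c,uv,.137).round(4))
for uv,a in red(s,(270,150,360,240)):print("side",uv.round(1),a,ray(s,uv,.135).round(4))
# lid square
im=c["pixels"][140:250,270:375];hsv=cv2.cvtColor(im,cv2.COLOR_RGB2HSV)
m=((hsv[...,1]<50)&(hsv[...,2]>150)).astype(np.uint8)
m=cv2.morphologyEx(m,cv2.MORPH_CLOSE,np.ones((9,9)))
cn=max(cv2.findContours(m,0,2)[0],key=cv2.contourArea);b=cv2.boxPoints(cv2.minAreaRect(cn))+[270,140]
P=np.array([ray(c,q,.083) for q in b]);print(P.round(4).tolist(),P.mean(0),[np.linalg.norm(P[i]-P[i-1]).round(4) for i in range(4)],np.degrees(np.arctan2(*(P[1]-P[0])[[1,0]])))
a=cv2.resize(c["pixels"][150:245,275:370],(570,570),interpolation=2);b=cv2.resize(s["pixels"][150:240,270:360],(570,570),interpolation=2)
a=a[:, :400] if 0 else a
cv2.imwrite("pics/crop0.png",cv2.resize(np.hstack([a,b]),(800,400))[:,:,::-1])
E
```

```text
top [302.4 162. ] 22 [0.6868 0.0659 0.137 ]
top [295.  219.5] 6 [0.5337 0.0798 0.137 ]
side [312.  151.4] 7 [ 0.6832 -0.1179  0.135 ]
side [309.  154.5] 6 [ 0.6851 -0.0999  0.135 ]
side [285.3 158.5] 6 [ 0.7481 -0.0458  0.135 ]
side [307.6 164.5] 50 [ 0.6654 -0.0561  0.135 ]
side [345.3 183. ] 49 [ 0.5151 -0.0402  0.135 ]
side [282.6 186.5] 41 [0.6883 0.0659 0.135 ]
side [320.4 206.8] 32 [0.5404 0.0817 0.135 ]
side [346.2 231.3] 16 [0.4299 0.1262 0.135 ]
[[0.5575, 0.1134, 0.083], [0.702, 0.0561, 0.083], [0.6408, -0.0866, 0.083], [0.4989, -0.0272, 0.083]] [0.5997896  0.01395491 0.083     ] [np.float64(0.1523), np.float64(0.1554), np.float64(0.1552), np.float64(0.1538)] -21.644640022169455
```

View pics/crop0.png

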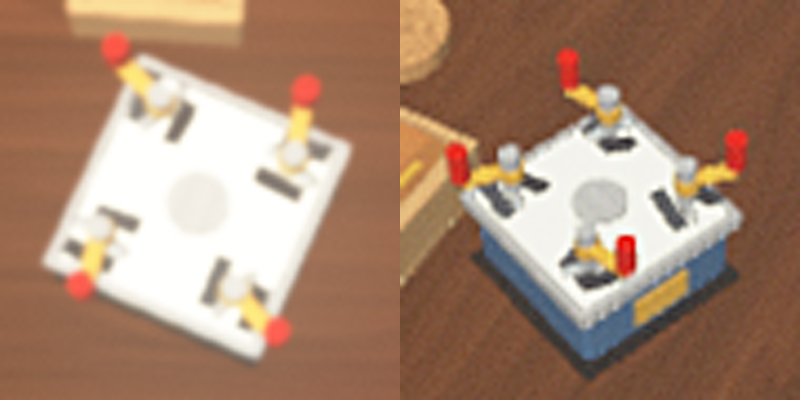

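The crop shows all four arms pointing outward, one per corner, with the lid in place. I'll fit the nut axes and knob angles, then plan the approach. The jaws will straddle a knob loosely at about 30 mm and push it with the trailing pad.

```bash
cat >>h.py <<'E'
import json,sys
from scipy.optimize import least_squares
from scipy.spatial.transform import Rotation as Ro
W=lambda a:(a+180)%360-180
# commanded pose kept as x,y,z,yaw(deg of tool x in world, tool down)
def load(): return json.load(open("cmd.json"))
def yaw(o=None):
    R=Ro.from_quat((o or bot.get_obs())["tool_rot"]).as_matrix();return np.degrees(np.arctan2(R[1,0],R[0,0]))
def rows(poses,save=True):
    "poses: list of x,y,z,yaw -> rows rel. to commanded pose"
    x,y,z,w=load();c,s=np.cos(np.radians(w)),np.sin(np.radians(w))
    for P in poses:
        d=np.array(P[:3])-[x,y,z]
        t=[d[0]*c+d[1]*s, d[0]*s-d[1]*c, -d[2]]   # tool y = z cross x with z down
        t=np.round(np.array(t)*100,2);r=round(w-P[3],1)
        print(t.tolist(),r)
    t=t/100
    if save: json.dump([x+t[0]*c+t[1]*s,y+t[0]*s-t[1]*c,z-t[2],w-r],open("cmd.json","w"))
G=lambda:json.load(open("geo.json"))
def tcp(n,th,z,k,r=.038):
    "tool pose at angle th (deg) round nut n; yaw = th+k"
    a=np.radians(th);p=G()["ax"][n];return [p[0]+r*np.cos(a),p[1]+r*np.sin(a),z,th+k]
def feel(n):
    o=bot.get_obs();p=np.array(o["eef_pos"]);d=p[:2]-G()["ax"][n];th=np.arctan2(d[1],d[0])
    c=load();f=np.array(o["ft_force"]);a=np.radians(c[3]);t=np.array([np.cos(a),np.sin(a)])
    tang=np.array([-np.sin(th),np.cos(th)]);t=t*np.sign(t@tang)
    print(f"t={o['clock']:.2f} th={np.degrees(th):.1f} r={np.hypot(*d)*1e3:.1f} z={p[2]:.4f} Ft={f[:2]@t:.2f} F={f.round(1)} yaw={yaw(o):.1f} cmd={np.round(c,4)} w={o['grip_width']:.4f} q6={o['joint_pos'][5]:.2f}")
E
python3 - <<'E'
from h import *
c=bot.camera("top")
T=[ray(c,q,.142)[:2] for q in [(347.4,171.4),(341,228.4),(302.3,161.2),(294,217.7)]]
S=np.array([[.6654,-.0561],[.5151,-.0402],[.6883,.0659],[.5404,.0817]])
print(np.round(T,4).tolist())
K=(np.array(T)+S)/2
def ax(v): 
    a=np.radians(v[2]);R=np.array([[np.cos(a),-np.sin(a)],[np.sin(a),np.cos(a)]])
    return v[:2]+(R@(np.array([[.046,-.046],[-.046,-.046],[.046,.046],[-.046,.046]]).T)).T
f=lambda v:np.r_[np.linalg.norm(K-ax(v),axis=1)-.038,.5*(v[:2]-[.6,.014]),(v[2]+21.6)*.001]
s=least_squares(f,[.6,.014,-21.6]);A=ax(s.x);print(s.x,s.fun[:4])
d=K-A;th=np.degrees(np.arctan2(d[:,1],d[:,0]));print(A.round(4),th.round(1))
# nut order 0:near x+ y-, 1: x- y-, 2: x+ y+, 3: x- y+ ; opposite: 0-3, 1-2
json.dump(dict(ax=A.tolist(),th=th.tolist()),open("geo.json","w"))
o=bot.get_obs();json.dump([*o["eef_pos"],float(yaw(o))],open("cmd.json","w"));print(load())
P=tcp(1,th[1],.20,270.); P[3]=P[3]  # yaw ~ 138
print(P); rows([P])
E
```

```text
[[0.6628, -0.0531], [0.513, -0.0392], [0.6876, 0.0657], [0.5377, 0.0821]]
[ 6.01200441e-01  1.30073772e-02 -2.17028652e+01] [ 6.94025321e-06  4.55843370e-04  2.57820104e-04 -4.49488113e-04]
[[ 0.6269 -0.0467]
 [ 0.5415 -0.0127]
 [ 0.661   0.0387]
 [ 0.5755  0.0728]] [ -11.9 -135.4   45.1  165.9]
[0.1104129040877158, -0.487375444039552, 0.24488184835147464, -77.23677679632873]
[np.float64(0.5143763205150269), np.float64(-0.03938554701129719), 0.2, np.float64(134.56263367741735)]
[-34.77, -49.3, 4.49] -211.8
```

Emit:
play_rows --motion '[{"translation": [-3, -5, 0.5], "roll": -7, "fingers": 0.3}, {"translation": [-6, -9, 1], "roll": -14, "fingers": 0.3}, {"translation": [-9, -13, 1.5], "roll": -21, "fingers": 0.3}, {"translation": [-12, -17, 2], "roll": -28, "fingers": 0.3}, {"translation": [-14, -20, 2.5], "roll": -35, "fingers": 0.3}, {"translation": [-17, -24, 3], "roll": -42, "fingers": 0.3}, {"translation": [-20, -28, 3.5], "roll": -49, "fingers": 0.3}, {"translation": [-22, -31, 4], "roll": -56, "fingers": 0.3}, {"translation": [-24, -34, 4.49], "roll": -63, "fingers": 0.3}, {"translation": [-26, -37, 4.49], "roll": -70, "fingers": 0.3}, {"translation": [-28, -40, 4.49], "roll": -77, "fingers": 0.3}, {"translation": [-30, -43, 4.49], "roll": -84, "fingers": 0.3}, {"translation": [-32, -46, 4.49], "roll": -91, "fingers": 0.3}, {"translation": [-34, -48, 4.49], "roll": -98, "fingers": 0.3}, {"translation": [-34.77, -49.3, 4.49], "roll": -105, "fingers": 0.3}, {"translation": [-34.77, -49.3, 4.49], "roll": -105, "fingers": 0.3}]'

```text
clock: 1.58
eef_pos: [0.5174, -0.0359, 0.1999]
tool_rot: [0.97, 0.244, 0.001, -0.0]
ft_force: [0.7, 0.0, -0.5]
grip_width: 0.0299
```

```bash
python3 - <<'E'
from h import *
c=load();c[3]+=211.8-211.8
o=bot.get_obs();P=tcp(1,G()["th"][1],.2,270.)
print(load());feel(1)
E
```

```text
[0.5144167820304534, -0.03935183237691926, 0.19998184835147464, 134.56322320367127]
t=1.58 th=-136.1 r=33.4 z=0.1999 Ft=0.44 F=[ 0.7  0.  -0.5] yaw=28.3 cmd=[ 5.144000e-01 -3.940000e-02  2.000000e-01  1.345632e+02] w=0.0299 q6=1.01
```

Emit:
play_rows --motion '[{"translation": [0, 0, 0], "roll": -53, "fingers": 0.3}, {"translation": [0, 0, 0], "roll": -53, "fingers": 0.3}, {"translation": [0, 0, 0], "roll": -53, "fingers": 0.3}, {"translation": [0, 0, 0], "roll": -53, "fingers": 0.3}, {"translation": [0, 0, 0], "roll": -53, "fingers": 0.3}, {"translation": [0, 0, 0], "roll": -53, "fingers": 0.3}, {"translation": [0, 0, 0], "roll": -53, "fingers": 0.3}, {"translation": [0, 0, 0], "roll": -106.8, "fingers": 0.3}, {"translation": [0, 0, 0], "roll": -106.8, "fingers": 0.3}, {"translation": [0, 0, 0], "roll": -106.8, "fingers": 0.3}, {"translation": [0, 0, 0], "roll": -106.8, "fingers": 0.3}, {"translation": [0, 0, 0], "roll": -106.8, "fingers": 0.3}, {"translation": [0, 0, 0], "roll": -106.8, "fingers": 0.3}, {"translation": [0, 0, 0], "roll": -106.8, "fingers": 0.3}, {"translation": [0, 0, 0], "roll": -106.8, "fingers": 0.3}, {"translation": [0, 0, 0], "roll": -106.8, "fingers": 0.3}, {"translation": [0, 0, 0], "roll": -106.8, "fingers": 0.3}]'

```text
clock: 3.0
eef_pos: [0.514, -0.0401, 0.2003]
tool_rot: [0.388, 0.922, -0.0, -0.0]
ft_force: [-0.5, -0.2, 0.0]
grip_width: 0.0299
```

```bash
cat >>h.py <<'E'
def sync():
    o=bot.get_obs();c=load();json.dump([*o["eef_pos"],float(c[3]+W(yaw(o)-c[3]))],open("cmd.json","w"))
def arc(n,a,b,m,z,k): return [tcp(n,t,z,k) for t in np.linspace(a,b,m+1)[1:]]
E
python3 - <<'E'
from h import *
feel(1);print(bot.get_obs()["joint_vel"].round(3));sync()
c=bot.camera("wrist");im=c["pixels"].copy()
for i,t in enumerate(G()["th"]):
    for z in(.119,.151):
        u=proj(c,[*tcp(i,t,z,0)[:2],z]);cv2.circle(im,tuple(int(v) for v in u),3,(0,255,0),-1)
cv2.imwrite("pics/w1.png",im[:,:,::-1])
P=tcp(1,G()["th"][1]-5,.136,270.);rows([P])
E
```

```text
t=3.00 th=-135.0 r=38.8 z=0.2003 Ft=-0.23 F=[-0.5 -0.2  0. ] yaw=134.3 cmd=[ 5.144000e-01 -3.940000e-02  2.000000e-01  1.345632e+02] w=0.0299 q6=-0.85
[ 0.004  0.001  0.003 -0.002 -0.     0.001]
[0.36, 0.09, 6.43] 4.8
```

View pics/w1.png

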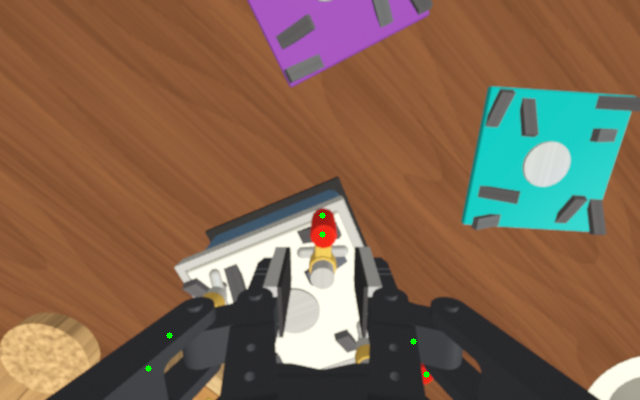

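The wrist view shows the near knob between the fingers at (322,225), with my projected dots on it, so the geometry holds. Next I descend and push.

```bash
python3 - <<'E'
from h import *
t=G()["th"][1]
rows([tcp(1,t-5,.136,270.)]+arc(1,t-5,t-21,8,.136,270.))
E
```

```text
[-0.0, 0.0, 0.0] -0.0
[0.13, 0.01, 0.0] 2.0
[0.26, 0.01, 0.0] 4.0
[0.4, 0.02, 0.0] 6.0
[0.53, 0.04, 0.0] 8.0
[0.66, 0.06, 0.0] 10.0
[0.79, 0.09, 0.0] 12.0
[0.92, 0.12, 0.0] 14.0
[1.05, 0.15, 0.0] 16.0
```

Emit:
play_rows --motion '[{"translation": [0.36, 0.09, 3], "roll": 4.8, "fingers": 0.3}, {"translation": [0.36, 0.09, 5], "roll": 4.8, "fingers": 0.3}, {"translation": [0.36, 0.09, 6.43], "roll": 4.8, "fingers": 0.3}, {"translation": [0.36, 0.09, 6.43], "roll": 4.8, "fingers": 0.3}]'

```text
clock: 3.38
eef_pos: [0.5099, -0.0364, 0.1329]
tool_rot: [0.426, 0.905, -0.001, -0.003]
ft_force: [0.3, -0.8, -0.3]
grip_width: 0.0296
```

Emit:
play_rows --motion '[{"translation": [0.13, 0.01, 0], "roll": 2, "fingers": 0.3}, {"translation": [0.26, 0.01, 0], "roll": 4, "fingers": 0.3}, {"translation": [0.4, 0.02, 0], "roll": 6, "fingers": 0.3}, {"translation": [0.53, 0.04, 0], "roll": 8, "fingers": 0.3}, {"translation": [0.66, 0.06, 0], "roll": 10, "fingers": 0.3}, {"translation": [0.79, 0.09, 0], "roll": 12, "fingers": 0.3}, {"translation": [0.92, 0.12, 0], "roll": 14, "fingers": 0.3}, {"translation": [1.05, 0.15, 0], "roll": 16, "fingers": 0.3}]'

```text
clock: 4.05
eef_pos: [0.5087, -0.0288, 0.1376]
tool_rot: [0.548, 0.836, -0.0, 0.002]
ft_force: [2.2, -4.2, -0.5]
grip_width: 0.0299
```

```bash
python3 - <<'E'
from h import *
feel(1);t=G()["th"][1]
rows(arc(1,t-21,t-33,6,.136,270.))
E
```

```text
t=4.05 th=-153.8 r=36.5 z=0.1376 Ft=4.73 F=[ 2.2 -4.2 -0.5] yaw=113.5 cmd=[ 5.066000e-01 -2.790000e-02  1.360000e-01  1.135131e+02] w=0.0299 q6=-0.47
[0.13, 0.0, 0.0] 2.0
[0.26, 0.01, 0.0] 4.0
[0.39, 0.02, 0.0] 6.0
[0.53, 0.04, 0.0] 8.0
[0.66, 0.06, 0.0] 10.0
[0.79, 0.08, 0.0] 12.0
```

Emit:
play_rows --motion '[{"translation": [0.13, 0, 0], "roll": 2, "fingers": 0.3}, {"translation": [0.26, 0.01, 0], "roll": 4, "fingers": 0.3}, {"translation": [0.39, 0.02, 0], "roll": 6, "fingers": 0.3}, {"translation": [0.53, 0.04, 0], "roll": 8, "fingers": 0.3}, {"translation": [0.66, 0.06, 0], "roll": 10, "fingers": 0.3}, {"translation": [0.79, 0.08, 0], "roll": 12, "fingers": 0.3}]'

```text
clock: 4.55
eef_pos: [0.506, -0.0214, 0.1375]
tool_rot: [0.633, 0.774, -0.0, 0.002]
ft_force: [1.6, -4.0, -1.4]
grip_width: 0.0298
```

```bash
python3 - <<'E'
from h import *
feel(1);t=G()["th"][1]
rows(arc(1,t-33,t-45,6,.136,270.))
E
```

```text
t=4.55 th=-166.3 r=36.5 z=0.1375 Ft=4.29 F=[ 1.6 -4.  -1.4] yaw=101.5 cmd=[ 5.042000e-01 -2.030000e-02  1.360000e-01  1.015131e+02] w=0.0298 q6=-0.24
[0.13, 0.01, 0.0] 2.0
[0.26, 0.01, 0.0] 4.0
[0.39, 0.02, 0.0] 6.0
[0.53, 0.04, 0.0] 8.0
[0.66, 0.06, 0.0] 10.0
[0.79, 0.09, 0.0] 12.0
```

Emit:
play_rows --motion '[{"translation": [0.13, 0, 0], "roll": 2, "fingers": 0.3}, {"translation": [0.26, 0.01, 0], "roll": 4, "fingers": 0.3}, {"translation": [0.4, 0.02, 0], "roll": 6, "fingers": 0.3}, {"translation": [0.53, 0.04, 0], "roll": 8, "fingers": 0.3}, {"translation": [0.66, 0.06, 0], "roll": 10, "fingers": 0.3}, {"translation": [0.79, 0.09, 0], "roll": 12, "fingers": 0.3}]'

```text
clock: 5.05
eef_pos: [0.5049, -0.0135, 0.1375]
tool_rot: [0.71, 0.704, -0.0, 0.002]
ft_force: [0.6, -4.8, -0.2]
grip_width: 0.0298
```

Still free (4.8 N), so I repeat the same 12° pattern.

Emit:
play_rows --motion '[{"translation": [0.13, 0, 0], "roll": 2, "fingers": 0.3}, {"translation": [0.26, 0.01, 0], "roll": 4, "fingers": 0.3}, {"translation": [0.4, 0.02, 0], "roll": 6, "fingers": 0.3}, {"translation": [0.53, 0.04, 0], "roll": 8, "fingers": 0.3}, {"translation": [0.66, 0.06, 0], "roll": 10, "fingers": 0.3}, {"translation": [0.79, 0.08, 0], "roll": 12, "fingers": 0.3}]'

```text
clock: 5.55
eef_pos: [0.5057, -0.0068, 0.1375]
tool_rot: [0.78, 0.626, -0.001, 0.003]
ft_force: [0.5, -9.4, 0.3]
grip_width: 0.0299
```

Force rose to 9.4 N, so this nut has met its ramps and is snug. I back off, lift, and go to the opposite nut (2).

```bash
cat >>h.py <<'E'
def set_cmd(P): json.dump([float(v) for v in P],open("cmd.json","w"))
def note(s): open("log.txt","a").write(s+"\n")
E
python3 - <<'E'
from h import *
t=G()["th"]
set_cmd(tcp(1,t[1]-57,.136,270.));feel(1)
note("nut1 snug: measured TCP th -189.3, meet ~-184")
P=load();a=np.radians(P[3]);b=[P[0]-.004*np.cos(a),P[1]-.004*np.sin(a),.2,P[3]]
rows([b],False)
Q=tcp(2,t[2]-5,.2,90.);rows([Q],False);Q[2]=.1355;rows([Q]);print(load())
print(arc(2,t[2]-5,t[2]-7,1,.136,90))
E
```

```text
t=5.55 th=170.6 r=36.2 z=0.1375 Ft=9.02 F=[ 0.5 -9.4  0.3] yaw=77.4 cmd=[ 5.04300e-01 -4.50000e-03  1.36000e-01  7.75626e+01] w=0.0299 q6=0.21
[-0.4, 0.0, -6.4] 0.0
[10.61, 16.67, -6.4] -52.5
[10.61, 16.67, 0.05] -52.5
[0.6899813713803714, 0.063170259414051, 0.1355, 130.06263367741735]
[[np.float64(0.690870286168075), np.float64(0.06216234165384811), 0.136, np.float64(128.05947140675607)]]
```

Emit:
play_rows --motion '[{"translation": [-0.4, 0, 0], "roll": 0, "fingers": 0.3}, {"translation": [-0.4, 0, -3], "roll": 0, "fingers": 0.3}, {"translation": [-0.4, 0, -6.4], "roll": 0, "fingers": 0.3}, {"translation": [1.5, 2.5, -6.4], "roll": -7, "fingers": 0.3}, {"translation": [3.5, 5.5, -6.4], "roll": -14, "fingers": 0.3}, {"translation": [5.5, 8.5, -6.4], "roll": -21, "fingers": 0.3}, {"translation": [7, 11, -6.4], "roll": -28, "fingers": 0.3}, {"translation": [8.5, 13.5, -6.4], "roll": -35, "fingers": 0.3}, {"translation": [10, 15.6, -6.4], "roll": -42, "fingers": 0.3}, {"translation": [10.61, 16.67, -6.4], "roll": -49, "fingers": 0.3}, {"translation": [10.61, 16.67, -6.4], "roll": -52.5, "fingers": 0.3}, {"translation": [10.61, 16.67, -6.4], "roll": -52.5, "fingers": 0.3}, {"translation": [10.61, 16.67, -3.5], "roll": -52.5, "fingers": 0.3}, {"translation": [10.61, 16.67, -1.2], "roll": -52.5, "fingers": 0.3}, {"translation": [10.61, 16.67, 0.05], "roll": -52.5, "fingers": 0.3}, {"translation": [10.61, 16.67, 0.05], "roll": -52.5, "fingers": 0.3}]'

```text
clock: 6.88
eef_pos: [0.6873, 0.0638, 0.132]
tool_rot: [0.422, 0.907, -0.002, -0.003]
ft_force: [-0.5, -0.8, -0.9]
grip_width: 0.0305
```

Emit:
play_rows --motion '[{"translation": [-0.13, 0, 0], "roll": 2, "fingers": 0.3}, {"translation": [-0.26, -0.01, 0], "roll": 4, "fingers": 0.3}, {"translation": [-0.4, -0.02, 0], "roll": 6, "fingers": 0.3}, {"translation": [-0.53, -0.04, 0], "roll": 8, "fingers": 0.3}, {"translation": [-0.66, -0.06, 0], "roll": 10, "fingers": 0.3}, {"translation": [-0.79, -0.08, 0], "roll": 12, "fingers": 0.3}, {"translation": [-0.92, -0.11, 0], "roll": 14, "fingers": 0.3}, {"translation": [-1.05, -0.15, 0], "roll": 16, "fingers": 0.3}]'

```text
clock: 7.55
eef_pos: [0.6951, 0.0567, 0.1377]
tool_rot: [0.544, 0.839, 0.001, -0.001]
ft_force: [-2.6, 4.6, 0.1]
grip_width: 0.0295
```

```bash
python3 - <<'E'
from h import *
t=G()["th"]
set_cmd(tcp(2,t[2]-21,.1355,90.));feel(2)
E
```

```text
t=7.55 th=27.8 r=38.6 z=0.1377 Ft=5.30 F=[-2.6  4.6  0.1] yaw=114.1 cmd=[6.956000e-01 5.420000e-02 1.355000e-01 1.140595e+02] w=0.0295 q6=-0.34
```

Emit:
play_rows --motion '[{"translation": [-0.13, 0, 0], "roll": 2, "fingers": 0.3}, {"translation": [-0.26, -0.01, 0], "roll": 4, "fingers": 0.3}, {"translation": [-0.4, -0.02, 0], "roll": 6, "fingers": 0.3}, {"translation": [-0.53, -0.04, 0], "roll": 8, "fingers": 0.3}, {"translation": [-0.66, -0.06, 0], "roll": 10, "fingers": 0.3}, {"translation": [-0.79, -0.08, 0], "roll": 12, "fingers": 0.3}]'

```text
clock: 8.05
eef_pos: [0.6982, 0.0499, 0.1378]
tool_rot: [0.628, 0.778, 0.002, -0.001]
ft_force: [-0.5, 4.5, -0.7]
grip_width: 0.0299
```

Emit:
play_rows --motion '[{"translation": [-0.13, 0, 0], "roll": 2, "fingers": 0.3}, {"translation": [-0.26, -0.01, 0], "roll": 4, "fingers": 0.3}, {"translation": [-0.4, -0.02, 0], "roll": 6, "fingers": 0.3}, {"translation": [-0.53, -0.04, 0], "roll": 8, "fingers": 0.3}, {"translation": [-0.66, -0.06, 0], "roll": 10, "fingers": 0.3}, {"translation": [-0.79, -0.08, 0], "roll": 12, "fingers": 0.3}]'

```text
clock: 8.55
eef_pos: [0.7, 0.0423, 0.1378]
tool_rot: [0.706, 0.708, 0.003, -0.0]
ft_force: [0.6, 6.0, -1.3]
grip_width: 0.0299
```

Emit:
play_rows --motion '[{"translation": [-0.13, 0, 0], "roll": 2, "fingers": 0.3}, {"translation": [-0.26, -0.01, 0], "roll": 4, "fingers": 0.3}, {"translation": [-0.4, -0.02, 0], "roll": 6, "fingers": 0.3}]'

```text
clock: 8.8
eef_pos: [0.7001, 0.0383, 0.138]
tool_rot: [0.742, 0.67, 0.003, -0.0]
ft_force: [2.8, 5.3, -1.0]
grip_width: 0.0298
```

```bash
python3 - <<'E'
from h import *
t=G()["th"]
set_cmd(tcp(2,t[2]-51,.1355,90.));feel(2)
E
```

```text
t=8.80 th=-0.6 r=39.2 z=0.1380 Ft=5.58 F=[ 2.8  5.3 -1. ] yaw=84.2 cmd=[6.98700e-01 3.48000e-02 1.35500e-01 8.40595e+01] w=0.0298 q6=0.15
```

Emit:
play_rows --motion '[{"translation": [-0.13, 0, 0], "roll": 2, "fingers": 0.3}, {"translation": [-0.26, -0.01, 0], "roll": 4, "fingers": 0.3}, {"translation": [-0.4, -0.02, 0], "roll": 6, "fingers": 0.3}, {"translation": [-0.53, -0.04, 0], "roll": 8, "fingers": 0.3}]'

```text
clock: 9.13
eef_pos: [0.6994, 0.0348, 0.1381]
tool_rot: [0.787, 0.617, 0.004, -0.002]
ft_force: [2.6, 11.2, -0.6]
grip_width: 0.03
```

```bash
python3 - <<'E'
from h import *
t=G()["th"]
set_cmd(tcp(2,t[2]-59,.1355,90.));feel(2)
E
```

```text
t=9.13 th=-5.8 r=38.6 z=0.1381 Ft=11.52 F=[ 2.6 11.2 -0.6] yaw=76.2 cmd=[6.97800e-01 2.96000e-02 1.35500e-01 7.60595e+01] w=0.0300 q6=0.29
```

Nut 2 met its ramps at about 11 N. Next are nuts 0 and 3.

```bash
python3 - <<'E'
from h import *
t=G()["th"]
note("nut2 snug: measured th -5.8, meet ~-3")
Q=tcp(0,t[0]-5,.1355,90.);rows([Q])
E
```

```text
[-9.31, -1.25, -0.0] 3.0
```

Emit:
play_rows --motion '[{"translation": [0.9, 0, 0], "roll": 0, "fingers": 0.3}, {"translation": [0.9, 0, -3], "roll": 0, "fingers": 0.3}, {"translation": [0.9, 0, -6.4], "roll": 0, "fingers": 0.3}, {"translation": [-2, -0.4, -6.4], "roll": 1, "fingers": 0.3}, {"translation": [-5, -0.8, -6.4], "roll": 2, "fingers": 0.3}, {"translation": [-8, -1.1, -6.4], "roll": 3, "fingers": 0.3}, {"translation": [-9.31, -1.25, -6.4], "roll": 3, "fingers": 0.3}, {"translation": [-9.31, -1.25, -6.4], "roll": 3, "fingers": 0.3}, {"translation": [-9.31, -1.25, -6.4], "roll": 3, "fingers": 0.3}, {"translation": [-9.31, -1.25, -3.5], "roll": 3, "fingers": 0.3}, {"translation": [-9.31, -1.25, -1.2], "roll": 3, "fingers": 0.3}, {"translation": [-9.31, -1.25, 0], "roll": 3, "fingers": 0.3}, {"translation": [-9.31, -1.25, 0], "roll": 3, "fingers": 0.3}]'

```text
clock: 10.22
eef_pos: [0.6619, -0.0549, 0.1318]
tool_rot: [0.802, 0.597, -0.002, -0.002]
ft_force: [-0.3, 0.0, -0.8]
grip_width: 0.03
```

Emit:
play_rows --motion '[{"translation": [-0.13, 0, 0], "roll": 2, "fingers": 0.3}, {"translation": [-0.26, -0.01, 0], "roll": 4, "fingers": 0.3}, {"translation": [-0.4, -0.02, 0], "roll": 6, "fingers": 0.3}, {"translation": [-0.53, -0.04, 0], "roll": 8, "fingers": 0.3}, {"translation": [-0.66, -0.06, 0], "roll": 10, "fingers": 0.3}, {"translation": [-0.79, -0.08, 0], "roll": 12, "fingers": 0.3}, {"translation": [-0.92, -0.11, 0], "roll": 14, "fingers": 0.3}, {"translation": [-1.05, -0.15, 0], "roll": 16, "fingers": 0.3}]'

```text
clock: 10.88
eef_pos: [0.6611, -0.0634, 0.1373]
tool_rot: [0.877, 0.48, 0.002, -0.0]
ft_force: [1.9, 2.9, -1.4]
grip_width: 0.0298
```

```bash
python3 - <<'E'
from h import *
t=G()["th"]
set_cmd(tcp(0,t[0]-21,.1355,90.));feel(0)
E
```

```text
t=10.88 th=-26.0 r=38.1 z=0.1373 Ft=3.43 F=[ 1.9  2.9 -1.4] yaw=57.3 cmd=[ 0.6588 -0.0674  0.1355 57.0815] w=0.0298 q6=0.47
```

Emit:
play_rows --motion '[{"translation": [-0.13, 0, 0], "roll": 2, "fingers": 0.3}, {"translation": [-0.26, -0.01, 0], "roll": 4, "fingers": 0.3}, {"translation": [-0.4, -0.02, 0], "roll": 6, "fingers": 0.3}, {"translation": [-0.53, -0.04, 0], "roll": 8, "fingers": 0.3}, {"translation": [-0.66, -0.06, 0], "roll": 10, "fingers": 0.3}, {"translation": [-0.79, -0.08, 0], "roll": 12, "fingers": 0.3}]'

```text
clock: 11.38
eef_pos: [0.6571, -0.0699, 0.1375]
tool_rot: [0.923, 0.385, 0.003, -0.0]
ft_force: [3.3, 2.6, -2.2]
grip_width: 0.0299
```

Emit:
play_rows --motion '[{"translation": [-0.13, 0, 0], "roll": 2, "fingers": 0.3}, {"translation": [-0.26, -0.01, 0], "roll": 4, "fingers": 0.3}, {"translation": [-0.4, -0.02, 0], "roll": 6, "fingers": 0.3}, {"translation": [-0.53, -0.04, 0], "roll": 8, "fingers": 0.3}, {"translation": [-0.66, -0.06, 0], "roll": 10, "fingers": 0.3}, {"translation": [-0.79, -0.08, 0], "roll": 12, "fingers": 0.3}]'

```text
clock: 11.88
eef_pos: [0.6516, -0.0755, 0.1379]
tool_rot: [0.958, 0.287, 0.004, 0.0]
ft_force: [4.6, 1.3, -0.7]
grip_width: 0.0298
```

Emit:
play_rows --motion '[{"translation": [-0.13, 0, 0], "roll": 2, "fingers": 0.3}, {"translation": [-0.26, -0.01, 0], "roll": 4, "fingers": 0.3}, {"translation": [-0.4, -0.02, 0], "roll": 6, "fingers": 0.3}, {"translation": [-0.53, -0.04, 0], "roll": 8, "fingers": 0.3}, {"translation": [-0.66, -0.06, 0], "roll": 10, "fingers": 0.3}, {"translation": [-0.79, -0.08, 0], "roll": 12, "fingers": 0.3}]'

```text
clock: 12.38
eef_pos: [0.645, -0.0797, 0.1381]
tool_rot: [0.983, 0.185, 0.004, 0.0]
ft_force: [6.2, 1.1, -0.6]
grip_width: 0.0301
```

```bash
python3 - <<'E'
from h import *
t=G()["th"]
set_cmd(tcp(0,t[0]-57,.1355,90.));feel(0)
E
```

```text
t=12.38 th=-61.3 r=37.6 z=0.1381 Ft=6.17 F=[ 6.2  1.1 -0.6] yaw=21.3 cmd=[ 0.6406 -0.0822  0.1355 21.0815] w=0.0301 q6=1.08
```

Emit:
play_rows --motion '[{"translation": [-0.13, 0, 0], "roll": 2, "fingers": 0.3}, {"translation": [-0.26, -0.01, 0], "roll": 4, "fingers": 0.3}, {"translation": [-0.4, -0.02, 0], "roll": 6, "fingers": 0.3}]'

```text
clock: 12.63
eef_pos: [0.6421, -0.0808, 0.1382]
tool_rot: [0.991, 0.133, 0.005, 0.0]
ft_force: [8.5, 1.8, -3.3]
grip_width: 0.0298
```

```bash
python3 - <<'E'
from h import *
t=G()["th"]
set_cmd(tcp(0,t[0]-63,.1355,90.));feel(0)
E
```

```text
t=12.63 th=-66.0 r=37.3 z=0.1382 Ft=8.71 F=[ 8.5  1.8 -3.3] yaw=15.3 cmd=[ 0.6368 -0.0834  0.1355 15.0815] w=0.0298 q6=1.18
```

Emit:
play_rows --motion '[{"translation": [-0.13, 0, 0], "roll": 2, "fingers": 0.3}, {"translation": [-0.26, -0.01, 0], "roll": 4, "fingers": 0.3}]'

```text
clock: 12.8
eef_pos: [0.6405, -0.0811, 0.1384]
tool_rot: [0.995, 0.099, 0.006, -0.0]
ft_force: [9.9, 2.6, -3.1]
grip_width: 0.0298
```

```bash
python3 - <<'E'
from h import *
t=G()["th"]
set_cmd(tcp(0,t[0]-67,.1355,90.));feel(0)
note("nut0 snug: measured ~-68, meet ~-64")
Q=tcp(3,t[3]-5,.1355,270.);print(Q)
Q[3]-=360;rows([Q])
E
```

```text
t=12.80 th=-68.4 r=36.9 z=0.1384 Ft=10.22 F=[ 9.9  2.6 -3.1] yaw=11.3 cmd=[ 0.6342 -0.084   0.1355 11.0815] w=0.0298 q6=1.25
[np.float64(0.5395594767575324), np.float64(0.08517941278087561), 0.1355, 430.91911518976843]
[-6.04, -18.43, -0.0] -59.8
```

Emit:
play_rows --motion '[{"translation": [1.1, 0, 0], "roll": 0, "fingers": 0.3}, {"translation": [1.1, 0, -3], "roll": 0, "fingers": 0.3}, {"translation": [1.1, 0, -6.4], "roll": 0, "fingers": 0.3}, {"translation": [0, -2.5, -6.4], "roll": -7, "fingers": 0.3}, {"translation": [-1, -5.5, -6.4], "roll": -14, "fingers": 0.3}, {"translation": [-2, -8.5, -6.4], "roll": -21, "fingers": 0.3}, {"translation": [-3, -11.5, -6.4], "roll": -28, "fingers": 0.3}, {"translation": [-4, -14, -6.4], "roll": -35, "fingers": 0.3}, {"translation": [-5, -16.5, -6.4], "roll": -42, "fingers": 0.3}, {"translation": [-6.04, -18.43, -6.4], "roll": -49, "fingers": 0.3}, {"translation": [-6.04, -18.43, -6.4], "roll": -56, "fingers": 0.3}, {"translation": [-6.04, -18.43, -6.4], "roll": -59.8, "fingers": 0.3}, {"translation": [-6.04, -18.43, -6.4], "roll": -59.8, "fingers": 0.3}, {"translation": [-6.04, -18.43, -3.5], "roll": -59.8, "fingers": 0.3}, {"translation": [-6.04, -18.43, -1.2], "roll": -59.8, "fingers": 0.3}, {"translation": [-6.04, -18.43, 0], "roll": -59.8, "fingers": 0.3}, {"translation": [-6.04, -18.43, 0], "roll": -59.8, "fingers": 0.3}]'

```text
clock: 14.22
eef_pos: [0.5381, 0.086, 0.1333]
tool_rot: [0.814, 0.581, -0.002, -0.001]
ft_force: [-0.1, -0.6, -0.3]
grip_width: 0.0296
```

Emit:
play_rows --motion '[{"translation": [0.13, 0, 0], "roll": 2, "fingers": 0.3}, {"translation": [0.26, 0.01, 0], "roll": 4, "fingers": 0.3}, {"translation": [0.4, 0.02, 0], "roll": 6, "fingers": 0.3}, {"translation": [0.53, 0.04, 0], "roll": 8, "fingers": 0.3}, {"translation": [0.66, 0.06, 0], "roll": 10, "fingers": 0.3}, {"translation": [0.79, 0.08, 0], "roll": 12, "fingers": 0.3}, {"translation": [0.92, 0.11, 0], "roll": 14, "fingers": 0.3}, {"translation": [1.05, 0.15, 0], "roll": 16, "fingers": 0.3}]'

```text
clock: 14.88
eef_pos: [0.5449, 0.0942, 0.1371]
tool_rot: [0.888, 0.46, -0.0, 0.001]
ft_force: [-1.9, -4.6, -0.1]
grip_width: 0.03
```

```bash
python3 - <<'E'
from h import *
t=G()["th"]
set_cmd(tcp(3,t[3]-21,.1355,-90.));feel(3)
E
```

```text
t=14.88 th=144.9 r=37.3 z=0.1371 Ft=4.89 F=[-1.9 -4.6 -0.1] yaw=54.8 cmd=[ 0.5444  0.0946  0.1355 54.9191] w=0.0300 q6=0.79
```

Emit:
play_rows --motion '[{"translation": [0.13, 0, 0], "roll": 2, "fingers": 0.3}, {"translation": [0.26, 0.01, 0], "roll": 4, "fingers": 0.3}, {"translation": [0.4, 0.02, 0], "roll": 6, "fingers": 0.3}, {"translation": [0.53, 0.04, 0], "roll": 8, "fingers": 0.3}, {"translation": [0.66, 0.06, 0], "roll": 10, "fingers": 0.3}]'

```text
clock: 15.3
eef_pos: [0.549, 0.0993, 0.137]
tool_rot: [0.924, 0.381, -0.0, 0.001]
ft_force: [-1.8, -3.5, -0.1]
grip_width: 0.0297
```

```bash
python3 - <<'E'
from h import *
t=G()["th"]
set_cmd(tcp(3,t[3]-31,.1355,-90.));feel(3)
E
```

```text
t=15.30 th=134.9 r=37.5 z=0.1370 Ft=3.78 F=[-1.8 -3.5 -0.1] yaw=44.8 cmd=[ 0.5486  0.0997  0.1355 44.9191] w=0.0297 q6=0.97
```

Emit:
play_rows --motion '[{"translation": [0.13, 0, 0], "roll": 2, "fingers": 0.3}, {"translation": [0.26, 0.01, 0], "roll": 4, "fingers": 0.3}, {"translation": [0.4, 0.02, 0], "roll": 6, "fingers": 0.3}, {"translation": [0.53, 0.04, 0], "roll": 8, "fingers": 0.3}, {"translation": [0.66, 0.06, 0], "roll": 10, "fingers": 0.3}]'

```text
clock: 15.72
eef_pos: [0.5538, 0.1037, 0.137]
tool_rot: [0.954, 0.299, -0.0, 0.001]
ft_force: [-2.2, -3.1, 0.2]
grip_width: 0.03
```

```bash
python3 - <<'E'
from h import *
t=G()["th"]
set_cmd(tcp(3,t[3]-41,.1355,-90.));feel(3)
E
```

```text
t=15.72 th=125.0 r=37.8 z=0.1370 Ft=3.58 F=[-2.2 -3.1  0.2] yaw=34.8 cmd=[ 0.5537  0.1039  0.1355 34.9191] w=0.0300 q6=1.15
```

Emit:
play_rows --motion '[{"translation": [0.13, 0, 0], "roll": 2, "fingers": 0.3}, {"translation": [0.26, 0.01, 0], "roll": 4, "fingers": 0.3}, {"translation": [0.4, 0.02, 0], "roll": 6, "fingers": 0.3}, {"translation": [0.53, 0.04, 0], "roll": 8, "fingers": 0.3}, {"translation": [0.66, 0.06, 0], "roll": 10, "fingers": 0.3}]'

```text
clock: 16.13
eef_pos: [0.5593, 0.1072, 0.137]
tool_rot: [0.977, 0.215, -0.001, 0.001]
ft_force: [-4.1, -2.4, 0.0]
grip_width: 0.0298
```

```bash
python3 - <<'E'
from h import *
t=G()["th"]
set_cmd(tcp(3,t[3]-51,.1355,-90.));feel(3)
E
```

```text
t=16.13 th=115.2 r=38.0 z=0.1370 Ft=4.73 F=[-4.1 -2.4  0. ] yaw=24.9 cmd=[ 0.5595  0.1072  0.1355 24.9191] w=0.0298 q6=1.33
```

Emit:
play_rows --motion '[{"translation": [0.13, 0, 0], "roll": 2, "fingers": 0.3}, {"translation": [0.26, 0.01, 0], "roll": 4, "fingers": 0.3}, {"translation": [0.4, 0.02, 0], "roll": 6, "fingers": 0.3}, {"translation": [0.53, 0.04, 0], "roll": 8, "fingers": 0.3}, {"translation": [0.66, 0.06, 0], "roll": 10, "fingers": 0.3}]'

```text
clock: 16.55
eef_pos: [0.5649, 0.1095, 0.1369]
tool_rot: [0.992, 0.129, -0.001, 0.001]
ft_force: [-5.0, -2.8, 1.8]
grip_width: 0.0298
```

```bash
python3 - <<'E'
from h import *
t=G()["th"]
set_cmd(tcp(3,t[3]-61,.1355,-90.));feel(3)
E
```

```text
t=16.55 th=106.1 r=38.3 z=0.1369 Ft=5.55 F=[-5.  -2.8  1.8] yaw=14.9 cmd=[ 0.5657  0.1095  0.1355 14.9191] w=0.0298 q6=1.50
```

Emit:
play_rows --motion '[{"translation": [0.13, 0, 0], "roll": 2, "fingers": 0.3}, {"translation": [0.26, 0.01, 0], "roll": 4, "fingers": 0.3}, {"translation": [0.4, 0.02, 0], "roll": 6, "fingers": 0.3}, {"translation": [0.53, 0.04, 0], "roll": 8, "fingers": 0.3}]'

```text
clock: 16.88
eef_pos: [0.568, 0.1102, 0.1363]
tool_rot: [0.998, 0.06, -0.003, 0.001]
ft_force: [-9.2, -3.5, 3.7]
grip_width: 0.0298
```

```bash
python3 - <<'E'
from h import *
t=G()["th"]
set_cmd(tcp(3,t[3]-69,.1355,-90.));feel(3)
E
```

```text
t=16.88 th=101.3 r=38.2 z=0.1363 Ft=9.59 F=[-9.2 -3.5  3.7] yaw=6.9 cmd=[0.5709 0.1105 0.1355 6.9191] w=0.0298 q6=1.64
```

Nut 3 has met its ramps at 9.6 N, so all four are snug. I'll release briefly so the snug state registers, then start the tightening round with this nut. It goes to about 0.6 rad past contact, or 12 N.

Emit:
play_rows --motion '[{"translation": [-0.6, 0, 0], "roll": 0, "fingers": 0.3}, {"translation": [-0.6, 0, 0], "roll": 0, "fingers": 0.3}, {"translation": [-0.6, 0, 0], "roll": 0, "fingers": 0.3}, {"translation": [-0.6, 0, 0], "roll": 0, "fingers": 0.3}, {"translation": [-0.6, 0, 0], "roll": 0, "fingers": 0.3}, {"translation": [-0.3, 0, 0], "roll": 0, "fingers": 0.3}, {"translation": [0, 0, 0], "roll": 0, "fingers": 0.3}, {"translation": [0.13, 0, 0], "roll": 2, "fingers": 0.3}, {"translation": [0.26, 0.01, 0], "roll": 4, "fingers": 0.3}, {"translation": [0.4, 0.02, 0], "roll": 6, "fingers": 0.3}, {"translation": [0.53, 0.04, 0], "roll": 8, "fingers": 0.3}, {"translation": [0.66, 0.06, 0], "roll": 10, "fingers": 0.3}, {"translation": [0.79, 0.08, 0], "roll": 12, "fingers": 0.3}, {"translation": [0.92, 0.11, 0], "roll": 14, "fingers": 0.3}, {"translation": [1.05, 0.15, 0], "roll": 16, "fingers": 0.3}]'

```text
clock: 18.13
eef_pos: [0.5767, 0.1112, 0.1342]
tool_rot: [0.997, -0.078, -0.006, 0.0]
ft_force: [-11.9, 1.2, 4.5]
grip_width: 0.03
```

```bash
python3 - <<'E'
from h import *
t=G()["th"]
note("nut3 snug meas 101.3, meet ~104")
set_cmd(tcp(3,t[3]-85,.1355,-90.));feel(3)
E
```

```text
t=18.13 th=88.2 r=38.5 z=0.1342 Ft=11.95 F=[-11.9   1.2   4.5] yaw=-9.0 cmd=[ 0.5815  0.1103  0.1355 -9.0809] w=0.0300 q6=1.92
```

Emit:
play_rows --motion '[{"translation": [0.07, 0, 0], "roll": 1, "fingers": 0.3}, {"translation": [0.13, 0, 0], "roll": 2, "fingers": 0.3}, {"translation": [0.2, 0.01, 0], "roll": 3, "fingers": 0.3}, {"translation": [0.26, 0.01, 0], "roll": 4, "fingers": 0.3}]'

```text
clock: 18.47
eef_pos: [0.5794, 0.1112, 0.1342]
tool_rot: [0.994, -0.113, -0.006, -0.0]
ft_force: [-11.0, 2.6, 3.0]
grip_width: 0.0298
```

```bash
cat >>h.py <<'E'
def knob(n,p,yw,w,s):
    a=np.radians(yw);d=np.array(p[:2])-s*(w/2-.008)*np.array([np.cos(a),np.sin(a)])-G()["ax"][n]
    return np.degrees(np.arctan2(d[1],d[0]))%360,np.hypot(*d)
def kn(n,s):
    o=bot.get_obs();print("knob",np.round(knob(n,o["eef_pos"],yaw(o),o["grip_width"],s),4))
E
python3 - <<'E'
from h import *
t=G()["th"]
for p,y in (((.5649,.1095),14.9),((.568,.1102),6.9),((.5767,.1112),-9.)):print(knob(3,p,y,.0298,1))
set_cmd(tcp(3,t[3]-89,.1355,-90.));feel(3);kn(3,1)
E
```

```text
(np.float64(116.2434582082184), np.float64(0.038987361818944896))
(np.float64(111.36317491203087), np.float64(0.03931529101376424))
(np.float64(98.04582309136923), np.float64(0.039915192074001925))
t=18.47 th=84.2 r=38.7 z=0.1342 Ft=11.34 F=[-11.    2.6   3. ] yaw=-12.9 cmd=[  0.5841   0.1098   0.1355 -13.0809] w=0.0298 q6=1.98
knob [9.40676e+01 4.01000e-02]
```

Emit:
play_rows --motion '[{"translation": [0.07, 0, 0], "roll": 1, "fingers": 0.3}, {"translation": [0.13, 0, 0], "roll": 2, "fingers": 0.3}, {"translation": [0.2, 0.01, 0], "roll": 3, "fingers": 0.3}, {"translation": [0.26, 0.01, 0], "roll": 4, "fingers": 0.3}, {"translation": [0.33, 0.01, 0], "roll": 5, "fingers": 0.3}]'

```text
clock: 18.88
eef_pos: [0.5824, 0.1109, 0.1342]
tool_rot: [0.988, -0.156, -0.006, -0.0]
ft_force: [-11.9, 3.2, 3.2]
grip_width: 0.0298
```

```bash
python3 - <<'E'
from h import *
t=G()["th"]
set_cmd(tcp(3,t[3]-94,.1355,-90.));feel(3);kn(3,1)
E
```

```text
t=18.88 th=79.6 r=38.8 z=0.1342 Ft=12.28 F=[-11.9   3.2   3.2] yaw=-17.9 cmd=[  0.5873   0.1089   0.1355 -18.0809] w=0.0298 q6=2.07
knob [8.94478e+01 4.03000e-02]
```

Emit:
play_rows --motion '[{"translation": [0.07, 0, 0], "roll": 1, "fingers": 0.3}, {"translation": [0.13, 0, 0], "roll": 2, "fingers": 0.3}, {"translation": [0.2, 0.01, 0], "roll": 3, "fingers": 0.3}]'

```text
clock: 19.13
eef_pos: [0.5844, 0.1105, 0.1342]
tool_rot: [0.983, -0.181, -0.006, -0.0]
ft_force: [-11.3, 4.9, 2.6]
grip_width: 0.0302
```

```bash
python3 - <<'E'
from h import *
t=G()["th"]
set_cmd(tcp(3,t[3]-97,.1355,-90.));feel(3);kn(3,1)
print(knob(0,(.6405,-.0811),11.3,.0298,-1),knob(0,(.645,-.0797),21.3,.0298,-1),knob(0,(.6421,-.0808),15.3,.0298,-1))
# nut 0: knob now at ~-57; TCP placed 5deg ahead of knob
k0=knob(0,(.6405,-.0811),11.3,.0298,-1)[0]-360
print(k0);Q=tcp(0,k0-3,.1355,90.);rows([Q])
E
```

```text
t=19.13 th=76.8 r=38.8 z=0.1342 Ft=12.28 F=[-11.3   4.9   2.6] yaw=-20.9 cmd=[  0.5891   0.1082   0.1355 -21.0809] w=0.0302 q6=2.12
knob [8.67917e+01 4.04000e-02]
(np.float64(301.6400941953203), np.float64(0.038768101541272325)) (np.float64(308.81835879352093), np.float64(0.039083244817752896)) (np.float64(304.10025771745484), np.float64(0.038930756806950205))
-58.35990580467973
[12.0, 15.56, -0.0] -49.7
```

Nut 3 is tight at 12.3 N. Next is the opposite nut (0).

Emit:
play_rows --motion '[{"translation": [-1.0, 0, 0], "roll": 0, "fingers": 0.3}, {"translation": [-1.0, 0, -3], "roll": 0, "fingers": 0.3}, {"translation": [-1.0, 0, -6.4], "roll": 0, "fingers": 0.3}, {"translation": [1, 2.5, -6.4], "roll": -7, "fingers": 0.3}, {"translation": [3, 5, -6.4], "roll": -14, "fingers": 0.3}, {"translation": [5, 7.5, -6.4], "roll": -21, "fingers": 0.3}, {"translation": [7, 10, -6.4], "roll": -28, "fingers": 0.3}, {"translation": [9, 12.5, -6.4], "roll": -35, "fingers": 0.3}, {"translation": [11, 14.5, -6.4], "roll": -42, "fingers": 0.3}, {"translation": [12, 15.56, -6.4], "roll": -49, "fingers": 0.3}, {"translation": [12, 15.56, -6.4], "roll": -49.7, "fingers": 0.3}, {"translation": [12, 15.56, -6.4], "roll": -49.7, "fingers": 0.3}, {"translation": [12, 15.56, -3.5], "roll": -49.7, "fingers": 0.3}, {"translation": [12, 15.56, -1.2], "roll": -49.7, "fingers": 0.3}, {"translation": [12, 15.56, 0], "roll": -49.7, "fingers": 0.3}, {"translation": [12, 15.56, 0], "roll": -49.7, "fingers": 0.3}]'

```text
clock: 20.47
eef_pos: [0.643, -0.0774, 0.1317]
tool_rot: [0.969, 0.248, -0.003, -0.002]
ft_force: [-0.5, 0.5, -0.3]
grip_width: 0.0301
```

Emit:
play_rows --motion '[{"translation": [-0.13, 0, 0], "roll": 2, "fingers": 0.3}, {"translation": [-0.26, -0.01, 0], "roll": 4, "fingers": 0.3}, {"translation": [-0.4, -0.02, 0], "roll": 6, "fingers": 0.3}, {"translation": [-0.53, -0.04, 0], "roll": 8, "fingers": 0.3}, {"translation": [-0.66, -0.06, 0], "roll": 10, "fingers": 0.3}, {"translation": [-0.79, -0.08, 0], "roll": 12, "fingers": 0.3}, {"translation": [-0.92, -0.11, 0], "roll": 14, "fingers": 0.3}, {"translation": [-1.05, -0.15, 0], "roll": 16, "fingers": 0.3}, {"translation": [-1.17, -0.19, 0], "roll": 18, "fingers": 0.3}, {"translation": [-1.3, -0.23, 0], "roll": 20, "fingers": 0.3}, {"translation": [-1.42, -0.28, 0], "roll": 22, "fingers": 0.3}]'

```text
clock: 21.38
eef_pos: [0.637, -0.0813, 0.1384]
tool_rot: [0.998, 0.059, 0.006, -0.001]
ft_force: [10.2, 2.3, -4.5]
grip_width: 0.0302
```

```bash
python3 - <<'E'
from h import *
set_cmd(tcp(0,-58.4-25,.1355,90.));feel(0);kn(0,-1)
E
```

```text
t=21.38 th=-73.8 r=35.9 z=0.1384 Ft=10.37 F=[10.2  2.3 -4.5] yaw=6.8 cmd=[ 0.6313 -0.0845  0.1355  6.6   ] w=0.0302 q6=1.32
knob [2.969426e+02 3.780000e-02]
```

Emit:
play_rows --motion '[{"translation": [-0.13, 0, 0], "roll": 2, "fingers": 0.3}, {"translation": [-0.26, -0.01, 0], "roll": 4, "fingers": 0.3}, {"translation": [-0.4, -0.02, 0], "roll": 6, "fingers": 0.3}, {"translation": [-0.53, -0.04, 0], "roll": 8, "fingers": 0.3}, {"translation": [-0.66, -0.06, 0], "roll": 10, "fingers": 0.3}]'

```text
clock: 21.8
eef_pos: [0.631, -0.0824, 0.1386]
tool_rot: [1.0, -0.029, 0.007, -0.0]
ft_force: [12.2, 0.2, -3.9]
grip_width: 0.0301
```

```bash
python3 - <<'E'
from h import *
set_cmd(tcp(0,-58.4-35,.1355,90.));feel(0);kn(0,-1)
E
```

```text
t=21.80 th=-83.4 r=35.9 z=0.1386 Ft=12.19 F=[12.2  0.2 -3.9] yaw=-3.3 cmd=[ 0.6247 -0.0847  0.1355 -3.4   ] w=0.0301 q6=1.50
knob [2.871492e+02 3.780000e-02]
```

Emit:
play_rows --motion '[{"translation": [-0.07, 0, 0], "roll": 1, "fingers": 0.3}, {"translation": [-0.13, 0, 0], "roll": 2, "fingers": 0.3}, {"translation": [-0.2, -0.01, 0], "roll": 3, "fingers": 0.3}, {"translation": [-0.26, -0.01, 0], "roll": 4, "fingers": 0.3}, {"translation": [-0.33, -0.01, 0], "roll": 5, "fingers": 0.3}]'

```text
clock: 22.22
eef_pos: [0.6279, -0.0827, 0.1387]
tool_rot: [0.997, -0.072, 0.007, -0.0]
ft_force: [10.5, -1.2, -3.2]
grip_width: 0.0296
```

```bash
python3 - <<'E'
from h import *
set_cmd(tcp(0,-58.4-40,.1355,90.));feel(0);kn(0,-1)
E
```

```text
t=22.22 th=-88.5 r=35.9 z=0.1387 Ft=10.56 F=[10.5 -1.2 -3.2] yaw=-8.3 cmd=[ 0.6214 -0.0843  0.1355 -8.4   ] w=0.0296 q6=1.58
knob [2.817492e+02 3.770000e-02]
```

Emit:
play_rows --motion '[{"translation": [-0.07, 0, 0], "roll": 1, "fingers": 0.3}, {"translation": [-0.13, 0, 0], "roll": 2, "fingers": 0.3}, {"translation": [-0.2, -0.01, 0], "roll": 3, "fingers": 0.3}, {"translation": [-0.26, -0.01, 0], "roll": 4, "fingers": 0.3}, {"translation": [-0.33, -0.01, 0], "roll": 5, "fingers": 0.3}]'

```text
clock: 22.63
eef_pos: [0.6246, -0.0826, 0.1387]
tool_rot: [0.993, -0.116, 0.007, 0.0]
ft_force: [11.5, -1.9, -4.2]
grip_width: 0.0298
```

```bash
python3 - <<'E'
from h import *
set_cmd(tcp(0,-58.4-45,.1355,90.));feel(0);kn(0,-1)
E
```

```text
t=22.63 th=-93.8 r=36.0 z=0.1387 Ft=11.58 F=[11.5 -1.9 -4.2] yaw=-13.3 cmd=[  0.6181  -0.0837   0.1355 -13.4   ] w=0.0298 q6=1.67
knob [2.76577e+02 3.77000e-02]
```

Emit:
play_rows --motion '[{"translation": [-0.07, 0, 0], "roll": 1, "fingers": 0.3}, {"translation": [-0.13, 0, 0], "roll": 2, "fingers": 0.3}, {"translation": [-0.2, -0.01, 0], "roll": 3, "fingers": 0.3}]'

```text
clock: 22.88
eef_pos: [0.6226, -0.0824, 0.1388]
tool_rot: [0.99, -0.142, 0.007, 0.0]
ft_force: [11.7, -2.8, -3.1]
grip_width: 0.0301
```

```bash
python3 - <<'E'
from h import *
set_cmd(tcp(0,-58.4-48,.1355,90.));feel(0);kn(0,-1)
for p,y in (((.5049,-.0135),89.5),((.5057,-.0068),77.5)):print(knob(1,p,y,.0298,1))
for p,y in (((.7001,.0383),84.2),((.6994,.0348),76.2)):print(knob(2,p,y,.0298,-1))
k=knob(1,(.5057,-.0068),77.5,.0298,1)[0];Q=tcp(1,k-3,.136,-90.);print(Q);rows([Q])
E
```

```text
t=22.88 th=-96.9 r=36.0 z=0.1388 Ft=12.02 F=[11.7 -2.8 -3.1] yaw=-16.3 cmd=[  0.6162  -0.0832   0.1355 -16.4   ] w=0.0301 q6=1.72
knob [2.737183e+02 3.780000e-02]
(np.float64(191.84488243904087), np.float64(0.037407439002236594))
(np.float64(181.25367520958272), np.float64(0.03725305622337682))
(np.float64(9.164570697825356), np.float64(0.040362338972874064))
(np.float64(3.944430806273255), np.float64(0.0401909065008704))
[np.float64(0.503468354652605), np.float64(-0.011563355156642282), 0.136, np.float64(88.25367520958272)]
[-12.84, -3.69, -0.05] -104.7
```

Nut 0 is tight at 12.0 N. On to nut 1.

Emit:
play_rows --motion '[{"translation": [1.1, 0, 0], "roll": 0, "fingers": 0.3}, {"translation": [1.1, 0, -3], "roll": 0, "fingers": 0.3}, {"translation": [1.1, 0, -6.4], "roll": 0, "fingers": 0.3}, {"translation": [0, -0.3, -6.4], "roll": -7, "fingers": 0.3}, {"translation": [-1, -0.6, -6.4], "roll": -14, "fingers": 0.3}, {"translation": [-2, -0.9, -6.4], "roll": -21, "fingers": 0.3}, {"translation": [-3, -1.2, -6.4], "roll": -28, "fingers": 0.3}, {"translation": [-4, -1.5, -6.4], "roll": -35, "fingers": 0.3}, {"translation": [-5, -1.8, -6.4], "roll": -42, "fingers": 0.3}, {"translation": [-6, -2, -6.4], "roll": -49, "fingers": 0.3}, {"translation": [-7, -2.3, -6.4], "roll": -56, "fingers": 0.3}, {"translation": [-8, -2.6, -6.4], "roll": -63, "fingers": 0.3}, {"translation": [-9.5, -2.9, -6.4], "roll": -70, "fingers": 0.3}, {"translation": [-11, -3.2, -6.4], "roll": -77, "fingers": 0.3}, {"translation": [-12, -3.5, -6.4], "roll": -84, "fingers": 0.3}, {"translation": [-12.84, -3.69, -6.4], "roll": -91, "fingers": 0.3}, {"translation": [-12.84, -3.69, -6.4], "roll": -98, "fingers": 0.3}, {"translation": [-12.84, -3.69, -6.4], "roll": -104.7, "fingers": 0.3}, {"translation": [-12.84, -3.69, -6.4], "roll": -104.7, "fingers": 0.3}, {"translation": [-12.84, -3.69, -6.4], "roll": -104.7, "fingers": 0.3}]'

```text
clock: 24.55
eef_pos: [0.5042, -0.0104, 0.2008]
tool_rot: [0.717, 0.697, 0.001, 0.001]
ft_force: [0.6, -0.4, 0.5]
grip_width: 0.0297
```

Emit:
play_rows --motion '[{"translation": [0, 0, 2.5], "roll": 0, "fingers": 0.3}, {"translation": [0, 0, 5], "roll": 0, "fingers": 0.3}, {"translation": [0, 0, 6.35], "roll": 0, "fingers": 0.3}, {"translation": [0, 0, 6.35], "roll": 0, "fingers": 0.3}, {"translation": [0.13, 0, 6.35], "roll": 2, "fingers": 0.3}, {"translation": [0.26, 0.01, 6.35], "roll": 4, "fingers": 0.3}, {"translation": [0.4, 0.02, 6.35], "roll": 6, "fingers": 0.3}, {"translation": [0.53, 0.04, 6.35], "roll": 8, "fingers": 0.3}, {"translation": [0.66, 0.06, 6.35], "roll": 10, "fingers": 0.3}, {"translation": [0.79, 0.08, 6.35], "roll": 12, "fingers": 0.3}, {"translation": [0.92, 0.11, 6.35], "roll": 14, "fingers": 0.3}, {"translation": [1.05, 0.15, 6.35], "roll": 16, "fingers": 0.3}, {"translation": [1.17, 0.19, 6.35], "roll": 18, "fingers": 0.3}, {"translation": [1.3, 0.23, 6.35], "roll": 20, "fingers": 0.3}]'

```text
clock: 25.72
eef_pos: [0.5072, -0.0015, 0.1376]
tool_rot: [0.829, 0.56, -0.001, 0.004]
ft_force: [-0.7, -10.7, 0.2]
grip_width: 0.03
```

```bash
python3 - <<'E'
from h import *
set_cmd(tcp(1,181.25-23,.1365,-90.));feel(1);kn(1,1)
E
```

```text
t=25.72 th=161.8 r=36.0 z=0.1376 Ft=10.17 F=[ -0.7 -10.7   0.2] yaw=68.1 cmd=[5.062e-01 1.400e-03 1.365e-01 6.825e+01] w=0.0300 q6=0.38
knob [1.726727e+02 3.710000e-02]
```

Emit:
play_rows --motion '[{"translation": [0.13, 0, 0], "roll": 2, "fingers": 0.3}, {"translation": [0.26, 0.01, 0], "roll": 4, "fingers": 0.3}, {"translation": [0.4, 0.02, 0], "roll": 6, "fingers": 0.3}, {"translation": [0.46, 0.03, 0], "roll": 7, "fingers": 0.3}, {"translation": [0.53, 0.04, 0], "roll": 8, "fingers": 0.3}, {"translation": [0.59, 0.05, 0], "roll": 9, "fingers": 0.3}, {"translation": [0.66, 0.06, 0], "roll": 10, "fingers": 0.3}]'

```text
clock: 26.3
eef_pos: [0.5092, 0.0043, 0.1374]
tool_rot: [0.874, 0.486, -0.002, 0.003]
ft_force: [-2.1, -9.9, 1.7]
grip_width: 0.03
```

```bash
python3 - <<'E'
from h import *
set_cmd(tcp(1,181.25-33,.1365,-90.));feel(1);kn(1,1)
E
```

```text
t=26.30 th=152.2 r=36.5 z=0.1374 Ft=9.48 F=[-2.1 -9.9  1.7] yaw=58.1 cmd=[5.091e-01 7.300e-03 1.365e-01 5.825e+01] w=0.0300 q6=0.57
knob [1.628709e+02 3.760000e-02]
```

Emit:
play_rows --motion '[{"translation": [0.07, 0, 0], "roll": 1, "fingers": 0.3}, {"translation": [0.13, 0, 0], "roll": 2, "fingers": 0.3}, {"translation": [0.2, 0.01, 0], "roll": 3, "fingers": 0.3}, {"translation": [0.26, 0.01, 0], "roll": 4, "fingers": 0.3}, {"translation": [0.33, 0.01, 0], "roll": 5, "fingers": 0.3}, {"translation": [0.4, 0.02, 0], "roll": 6, "fingers": 0.3}]'

```text
clock: 26.8
eef_pos: [0.5108, 0.0077, 0.1373]
tool_rot: [0.898, 0.439, -0.002, 0.003]
ft_force: [-3.7, -9.3, 2.0]
grip_width: 0.0296
```

```bash
python3 - <<'E'
from h import *
set_cmd(tcp(1,181.25-39,.1365,-90.));feel(1);kn(1,1)
E
```

```text
t=26.80 th=146.4 r=36.9 z=0.1373 Ft=9.66 F=[-3.7 -9.3  2. ] yaw=52.1 cmd=[5.114e-01 1.050e-02 1.365e-01 5.225e+01] w=0.0296 q6=0.68
knob [1.56658e+02 3.80000e-02]
```

Emit:
play_rows --motion '[{"translation": [0.07, 0, 0], "roll": 1, "fingers": 0.3}, {"translation": [0.13, 0, 0], "roll": 2, "fingers": 0.3}, {"translation": [0.2, 0.01, 0], "roll": 3, "fingers": 0.3}, {"translation": [0.26, 0.01, 0], "roll": 4, "fingers": 0.3}, {"translation": [0.33, 0.01, 0], "roll": 5, "fingers": 0.3}, {"translation": [0.4, 0.02, 0], "roll": 6, "fingers": 0.3}]'

```text
clock: 27.3
eef_pos: [0.5128, 0.0109, 0.1371]
tool_rot: [0.92, 0.392, -0.003, 0.003]
ft_force: [-5.3, -9.1, 2.1]
grip_width: 0.0299
```

```bash
python3 - <<'E'
from h import *
set_cmd(tcp(1,181.25-45,.1365,-90.));feel(1);kn(1,1)
E
```

```text
t=27.30 th=140.4 r=37.2 z=0.1371 Ft=10.19 F=[-5.3 -9.1  2.1] yaw=46.2 cmd=[5.140e-01 1.360e-02 1.365e-01 4.625e+01] w=0.0299 q6=0.79
knob [1.508631e+02 3.830000e-02]
```

Emit:
play_rows --motion '[{"translation": [0.07, 0, 0], "roll": 1, "fingers": 0.3}, {"translation": [0.13, 0, 0], "roll": 2, "fingers": 0.3}, {"translation": [0.2, 0.01, 0], "roll": 3, "fingers": 0.3}, {"translation": [0.26, 0.01, 0], "roll": 4, "fingers": 0.3}, {"translation": [0.33, 0.01, 0], "roll": 5, "fingers": 0.3}, {"translation": [0.4, 0.02, 0], "roll": 6, "fingers": 0.3}]'

```text
clock: 27.8
eef_pos: [0.5151, 0.0139, 0.1369]
tool_rot: [0.939, 0.343, -0.003, 0.002]
ft_force: [-6.3, -8.3, 4.1]
grip_width: 0.0299
```

```bash
python3 - <<'E'
from h import *
set_cmd(tcp(1,181.25-51,.1365,-90.));feel(1);kn(1,1)
k=3.94;Q=tcp(2,k-3,.136,90.);print(Q);rows([Q],False)
E
```

```text
t=27.80 th=134.8 r=37.4 z=0.1369 Ft=10.12 F=[-6.3 -8.3  4.1] yaw=40.2 cmd=[5.169e-01 1.630e-02 1.365e-01 4.025e+01] w=0.0299 q6=0.90
knob [1.450625e+02 3.860000e-02]
[np.float64(0.698945063225974), np.float64(0.039359540388405695), 0.136, 90.94]
[15.39, 10.0, 0.05] -50.7
```

Nut 1's force looks flat against angle, so I check it visually before going further.

```bash
python3 - <<'E'
from h import *
c=bot.camera("wrist");s=bot.camera("side");t=bot.camera("top")
b=cv2.resize(s["pixels"][140:250,260:370],(400,400),interpolation=2);a=cv2.resize(t["pixels"][150:245,275:370],(400,400),interpolation=2)
w=cv2.resize(c["pixels"],(800,500))[150:350]
cv2.imwrite("pics/c2.png",np.vstack([w,np.hstack([a,b])])[:,:,::-1])
o=bot.get_obs();print(o["ft_force"],o["clock"],o["eef_pos"])
E
```

```text
[-6.04729122 -7.61979134  2.33453273] 27.95 [0.5152764  0.01435598 0.13693912]
```

View pics/c2.png

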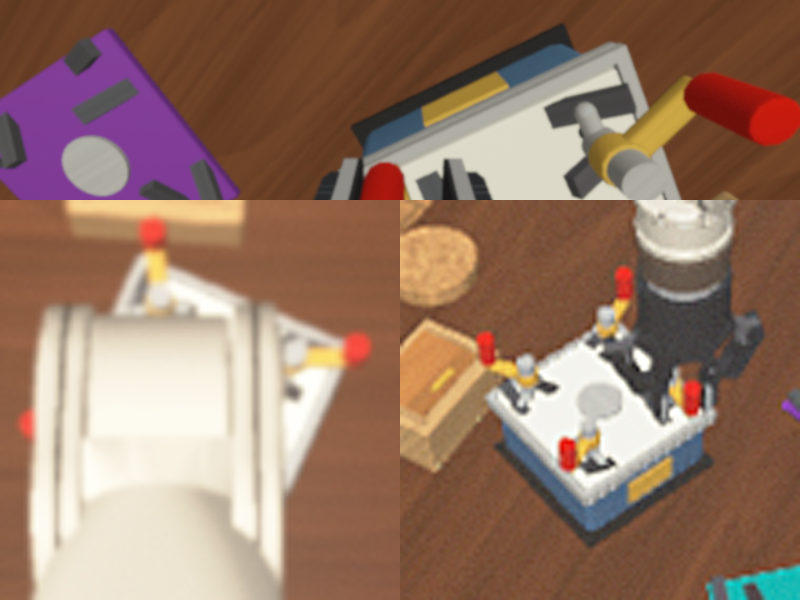

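The picture shows the knob held against the trailing pad, with everything else in place. I take one small faster push to read the sliding force again.

Emit:
play_rows --motion '[{"translation": [0.1, 0, 0], "roll": 1.5, "fingers": 0.3}, {"translation": [0.2, 0, 0], "roll": 3, "fingers": 0.3}]'

```text
clock: 28.12
eef_pos: [0.5164, 0.0153, 0.1369]
tool_rot: [0.948, 0.319, -0.003, 0.002]
ft_force: [-6.7, -8.7, 3.2]
grip_width: 0.0299
```

```bash
cat >>h.py <<'E'
def ft(n,s):
    o=bot.get_obs();k,r=knob(n,o["eef_pos"],yaw(o),o["grip_width"],s);a=np.radians(k);f=o["ft_force"]
    print(f"t={o['clock']:.2f} knob {k:.1f} r {r*1e3:.1f} tangential {-f[0]*np.sin(a)+f[1]*np.cos(a):.2f} F {np.round(f,1)}")
E
python3 - <<'E'
from h import *
set_cmd(tcp(1,181.25-54,.1365,-90.));ft(1,1)
E
```

```text
t=28.12 knob 142.0 r 38.8 tangential 10.99 F [-6.7 -8.7  3.2]
```

11.0 N, at 0.7 to 0.85 rad past contact, so force and angle both fall in the window. Last is nut 2.

```bash
python3 - <<'E'
from h import *
Q=tcp(2,3.94-3,.136,90.);rows([Q])
E
```

```text
[15.69, 9.19, 0.05] -53.7
```

Emit:
play_rows --motion '[{"translation": [-0.8, 0, 0], "roll": 0, "fingers": 0.3}, {"translation": [-0.8, 0, -3], "roll": 0, "fingers": 0.3}, {"translation": [-0.8, 0, -6.4], "roll": 0, "fingers": 0.3}, {"translation": [2, 1.2, -6.4], "roll": -7, "fingers": 0.3}, {"translation": [4, 2.5, -6.4], "roll": -14, "fingers": 0.3}, {"translation": [6.5, 4, -6.4], "roll": -21, "fingers": 0.3}, {"translation": [9, 5.5, -6.4], "roll": -28, "fingers": 0.3}, {"translation": [11.5, 7, -6.4], "roll": -35, "fingers": 0.3}, {"translation": [14, 8.5, -6.4], "roll": -42, "fingers": 0.3}, {"translation": [15.69, 9.19, -6.4], "roll": -49, "fingers": 0.3}, {"translation": [15.69, 9.19, -6.4], "roll": -53.7, "fingers": 0.3}, {"translation": [15.69, 9.19, -6.4], "roll": -53.7, "fingers": 0.3}, {"translation": [15.69, 9.19, -6.4], "roll": -53.7, "fingers": 0.3}, {"translation": [15.69, 9.19, -3.5], "roll": -53.7, "fingers": 0.3}, {"translation": [15.69, 9.19, -1.2], "roll": -53.7, "fingers": 0.3}, {"translation": [15.69, 9.19, 0.05], "roll": -53.7, "fingers": 0.3}, {"translation": [15.69, 9.19, 0.05], "roll": -53.7, "fingers": 0.3}]'

```text
clock: 29.53
eef_pos: [0.6963, 0.0404, 0.1325]
tool_rot: [0.701, 0.713, -0.002, -0.002]
ft_force: [-0.5, 0.9, 0.6]
grip_width: 0.0298
```

Emit:
play_rows --motion '[{"translation": [-0.13, 0, 0], "roll": 2, "fingers": 0.3}, {"translation": [-0.26, -0.01, 0], "roll": 4, "fingers": 0.3}, {"translation": [-0.4, -0.02, 0], "roll": 6, "fingers": 0.3}, {"translation": [-0.53, -0.04, 0], "roll": 8, "fingers": 0.3}, {"translation": [-0.66, -0.06, 0], "roll": 10, "fingers": 0.3}, {"translation": [-0.79, -0.08, 0], "roll": 12, "fingers": 0.3}, {"translation": [-0.92, -0.11, 0], "roll": 14, "fingers": 0.3}, {"translation": [-1.05, -0.15, 0], "roll": 16, "fingers": 0.3}, {"translation": [-1.17, -0.19, 0], "roll": 18, "fingers": 0.3}, {"translation": [-1.3, -0.23, 0], "roll": 20, "fingers": 0.3}, {"translation": [-1.42, -0.28, 0], "roll": 22, "fingers": 0.3}]'

```text
clock: 30.45
eef_pos: [0.6974, 0.0309, 0.1382]
tool_rot: [0.823, 0.568, 0.004, -0.002]
ft_force: [0.2, 9.2, -2.0]
grip_width: 0.0298
```

```bash
python3 - <<'E'
from h import *
set_cmd(tcp(2,3.94-25,.136,90.));feel(2);ft(2,-1)
E
```

```text
t=30.45 th=-12.1 r=37.3 z=0.1382 Ft=8.69 F=[ 0.2  9.2 -2. ] yaw=69.2 cmd=[6.964e-01 2.510e-02 1.360e-01 6.894e+01] w=0.0298 q6=0.40
t=30.45 knob 358.0 r 38.9 tangential 9.22 F [ 0.2  9.2 -2. ]
```

Emit:
play_rows --motion '[{"translation": [-0.13, 0, 0], "roll": 2, "fingers": 0.3}, {"translation": [-0.26, -0.01, 0], "roll": 4, "fingers": 0.3}, {"translation": [-0.4, -0.02, 0], "roll": 6, "fingers": 0.3}, {"translation": [-0.53, -0.04, 0], "roll": 8, "fingers": 0.3}, {"translation": [-0.66, -0.06, 0], "roll": 10, "fingers": 0.3}, {"translation": [-0.79, -0.08, 0], "roll": 12, "fingers": 0.3}]'

```text
clock: 30.95
eef_pos: [0.6953, 0.0241, 0.1382]
tool_rot: [0.878, 0.478, 0.005, -0.002]
ft_force: [4.6, 10.7, -2.6]
grip_width: 0.0299
```

```bash
python3 - <<'E'
from h import *
set_cmd(tcp(2,3.94-37,.136,90.));ft(2,-1)
E
```

```text
t=30.95 knob 346.9 r 39.1 tangential 11.46 F [ 4.6 10.7 -2.6]
```

Emit:
play_rows --motion '[{"translation": [-0.1, 0, 0], "roll": 1.5, "fingers": 0.3}, {"translation": [-0.2, 0, 0], "roll": 3, "fingers": 0.3}, {"translation": [-0.3, -0.01, 0], "roll": 4.5, "fingers": 0.3}, {"translation": [-0.4, -0.02, 0], "roll": 6, "fingers": 0.3}]'

```text
clock: 31.28
eef_pos: [0.6937, 0.0204, 0.1383]
tool_rot: [0.902, 0.432, 0.005, -0.002]
ft_force: [6.6, 10.5, -3.6]
grip_width: 0.03
```

```bash
python3 - <<'E'
from h import *
set_cmd(tcp(2,3.94-43,.136,90.));ft(2,-1)
E
```

```text
t=31.28 knob 340.9 r 39.3 tangential 12.12 F [ 6.6 10.5 -3.6]
```

Emit:
play_rows --motion '[{"translation": [-0.1, 0, 0], "roll": 1.5, "fingers": 0.3}, {"translation": [-0.2, 0, 0], "roll": 3, "fingers": 0.3}]'

```text
clock: 31.45
eef_pos: [0.6928, 0.0187, 0.1385]
tool_rot: [0.913, 0.408, 0.006, -0.001]
ft_force: [8.8, 9.5, -3.3]
grip_width: 0.0302
```

```bash
python3 - <<'E'
from h import *
set_cmd(tcp(2,3.94-46,.136,90.));ft(2,-1)
E
```

```text
t=31.45 knob 338.0 r 39.4 tangential 12.05 F [ 8.8  9.5 -3.3]
```

Emit:
play_rows --motion '[{"translation": [0.7, 0, 0], "roll": -3, "fingers": 0.3}, {"translation": [0.9, 0, 0], "roll": -3, "fingers": 0.3}, {"translation": [0.9, 0, -3], "roll": -3, "fingers": 0.3}, {"translation": [0.9, 0, -7], "roll": -3, "fingers": 0.3}, {"translation": [0.9, 0, -11], "roll": -3, "fingers": 0.3}, {"translation": [0.9, 0, -11], "roll": -3, "fingers": 0.3}, {"translation": [-3, 3, -11], "roll": -3, "fingers": 0.3}, {"translation": [-6, 7, -11], "roll": -3, "fingers": 0.3}, {"translation": [-9, 11, -11], "roll": -3, "fingers": 0.3}, {"translation": [-12, 14, -11], "roll": -3, "fingers": 0.3}, {"translation": [-15, 17, -11], "roll": -3, "fingers": 0.3}, {"translation": [-18, 19, -11], "roll": -3, "fingers": 0.3}, {"translation": [-20, 22, -11], "roll": -3, "fingers": 0.3}, {"translation": [-20, 22, -11], "roll": -3, "fingers": 0.3}, {"translation": [-20, 22, -11], "roll": -3, "fingers": 0.3}, {"translation": [-20, 22, -11], "roll": -3, "fingers": 0.3}]'

```text
clock: 32.78
eef_pos: [0.7196, -0.283, 0.2456]
tool_rot: [0.903, 0.43, 0.0, -0.0]
ft_force: [0.2, -0.6, -0.5]
grip_width: 0.0298
```

```bash
python3 - <<'E'
from h import *
o=bot.get_obs();print(o["clock"],o["ft_force"],o["eef_pos"])
t=bot.camera("top");A=G()["ax"]
cv2.imwrite("pics/top9.png",t["pixels"][:,:,::-1])
K=dict(zip(range(4),[273.,142,338.5,86.8]));im=t["pixels"].copy()
for i in K:
    u=proj(t,tcp(i,K[i],.151,0)[:3]);im=cv2.circle(im,tuple(int(round(v)) for v in u),1,(0,255,0),-1)
cv2.imwrite("pics/fin.png",np.vstack([cv2.resize(im[150:245,245:395],(632,400),interpolation=2),cv2.resize(t["pixels"][80:,:],(400,200),interpolation=3)[:, :].repeat(1,0) if 0 else cv2.copyMakeBorder(cv2.resize(t["pixels"],(320,200)),0,0,0,312,0)])[:,:,::-1])
E
```

```text
32.7833 [ 0.19585225 -0.59467435 -0.49270991] [ 0.71958381 -0.2830007   0.24563893]
```

View pics/fin.png

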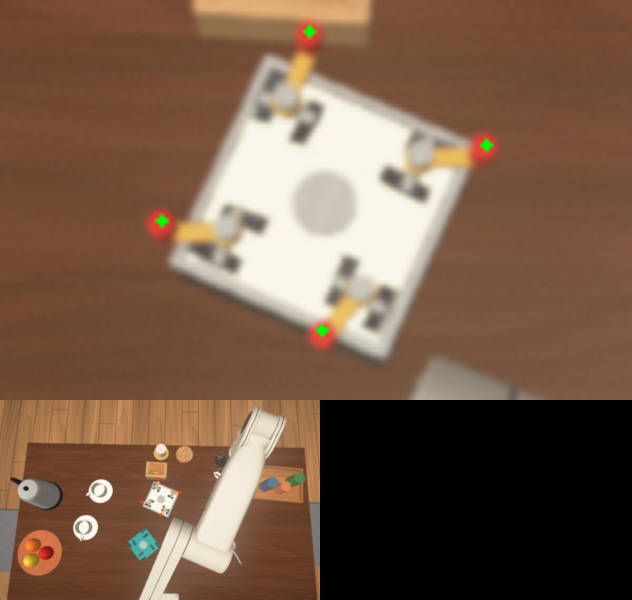

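The final view shows all four knobs at their recorded angles, with the green dots on the red knobs. The lid is flat and the gripper is clear of everything (force about 0). I hand in.

```bash
python3 -c "
from workcell import bot
print(bot.job_done())"
```

```text
the job is handed in; nothing more can be done
None
```

The lid is closed and the job is handed in at 32.8 s of the allowed 72. The hand-in reports no verdict, and I could not measure the force on the lid directly.

- **Method:** I straddled each knob with the jaws about 30 mm apart and pushed it round with the trailing pad.
- **First round:** I turned each nut only until the knob force jumped from about 4.5 N to 9–11 N. The order was crosswise: (x−, y−), its opposite, then the other pair, named by their position from the caddy's centre in world axes.
- **Second round:** I tightened crosswise again, starting with the pair finished last.

Last reading as each nut was left:

| Nut | Force at the knob | Turned past contact |
|---|---|---|
| (x−, y+) | 11.5–12.3 N | about 0.47 rad |
| (x+, y−) | 11.5–12.0 N | about 0.58 rad |
| (x−, y−) | 11.0 N | about 0.7–0.85 rad |
| (x+, y+) | 12.05 N | about 0.5 rad |

- **Disagreement:** On the (x−, y−) nut, force and angle did not quite match. The force stayed near 10–11 N over the last 0.5 rad, while the angle alone would suggest 12–13 N. Both readings fall inside the accepted range.
- **Final picture:** The knobs sit at the computed angles, the lid looks flat, and the gripper is clear with about 0 N on it. I saw nothing else disturbed, though the arm hid the teapot, honey jar and strainer. The gripper stayed well above the table on its way out and felt no contact.

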